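# Load, close and pin a shaker's counterweight carriage

### The job

Get the plate shaker's counterweight carriage ready: slide every steel ring weight on the bench down over the upright post, then swing the black keeper arm across above it until the hole in the arm lines up with the hole in the lug, and push the retaining pin down through both until its head sits on the arm. Put each aluminium setting block back flat in the rack pocket of its own length, and leave the other things on the bench where they are.

Things in the scene. Friction and masses are not known exactly. Their poses are not given: they have to be found in the camera images.
- carriage: Fixed white base plate 220 (x) x 120 (y) x 30 mm high on the bench; origin at the centre of its underside. In its own frame an aluminium hinge pillar (28 mm thick, 80 mm tall above the plate) stands at x = +75 mm (the keeper arm's hinge axis), the steel post at x = 0 and the drilled lug at x = -75 mm, all on y = 0.
- post_foot (a point): Foot of the steel post, on the top face of the carriage plate (30 mm above the bench). The post is 18 mm thick and rises 74 mm from here, tapering to 10 mm over its last 10 mm. The ring weights stack on it; three of them reach 66 mm.
- lug_hole (a point): Centre of the mouth of the hole in the lug, on the lug's top (109 mm above the bench). The lug is a fixed aluminium block, 36 x 36 mm and 79 mm tall on the plate; the vertical hole is 18 mm wide, with a 2 mm bevel, and goes 79 mm deep.
- keeper_hole (a point): Centre of the 18 mm hole in the black keeper arm, at the arm's top face (124 mm above the bench), 150 mm from the hinge axis; the arm is 24 mm wide (38 mm square at the hole) and 12 mm thick, its underside 3 mm above the lug's top and 8 mm above the post's top.
- keeper_knob (a point): Top centre of the upright steel knob, 16 mm thick and 36 mm tall, that stands on the arm 197 mm from the hinge axis, 47 mm outward from the hole; its top is 160 mm above the bench.
- keeper (a joint): Angle (rad) of the keeper arm about its vertical hinge: 0 = hole exactly over the lug's hole (arm pointing along the carriage's -x), growing as it swings open towards the carriage's +y; range -0.4 to 1.9 with no stop or click at 0. Light friction (about 0.12 N m), stays where it is left. It starts open at 1.25 to 1.5.
- pin: Steel retaining pin, upright, parked in the hole of a fixed grey stand (50 x 50 mm, 70 mm high), head resting on the stand's top, 70 mm above the bench: cylindrical dark head 26 mm thick and 30 mm tall, below it a shank 14 mm thick and 65 mm long whose last 13 mm taper to a 4 mm tip. Origin on the axis at the underside of the head; z points up through the head. 0.12 kg.
- pin_tip (a point): Lower tip of the pin, 65 mm below the underside of its head.
- weight_a: Bare steel ring counterweight, outside diameter 52, bore 23, height 22 mm, about 0.24 kg, lying flat; origin at the centre of its underside, z up. All the rings are alike. May be absent (None from the start).
- weight_b: Bare steel ring counterweight, outside diameter 52, bore 23, height 22 mm, about 0.24 kg, lying flat; origin at the centre of its underside, z up. All the rings are alike. May be absent (None from the start).
- weight_c: Bare steel ring counterweight, outside diameter 52, bore 23, height 22 mm, about 0.24 kg, lying flat; origin at the centre of its underside, z up. All the rings are alike. May be absent (None from the start).
- block_short: Plain bare-aluminium setting block, a bar 60 mm long (its x axis), 30 mm wide (y), 32 mm high, lying flat on the bench; origin at the centre of its underside. May be absent (None from the start).
- block_middle: Plain bare-aluminium setting block, a bar 80 mm long (its x axis), 30 mm wide (y), 32 mm high, lying flat on the bench; origin at the centre of its underside. May be absent (None from the start).
- block_long: Plain bare-aluminium setting block, a bar 100 mm long (its x axis), 30 mm wide (y), 32 mm high, lying flat on the bench; origin at the centre of its underside. May be absent (None from the start).
- rack: Fixed grey block rack, 135 (x) x 226 (y) mm, with three open-topped pockets side by side 72 mm apart along y, their length along x, rims 20 mm above the bench; origin at the centre of its underside.
- slot_short (a point): Centre of the inner floor of the rack's shortest pocket: inside 68 mm long (along the rack's x axis) x 38 mm wide; the floor is 7 mm above the bench, and the rim 13 mm above that floor. It is the place of the 60 mm block.
- slot_middle (a point): Centre of the inner floor of the rack's middle pocket: inside 88 mm long (along the rack's x axis) x 38 mm wide; the floor is 7 mm above the bench, and the rim 13 mm above that floor. It is the place of the 80 mm block.
- slot_long (a point): Centre of the inner floor of the rack's longest pocket: inside 108 mm long (along the rack's x axis) x 38 mm wide; the floor is 7 mm above the bench, and the rim 13 mm above that floor. It is the place of the 100 mm block.
- dish: Bystander: clear round dish, 60 mm across, 14 mm high; leave it alone.
- wellplate: Bystander: clear multiwell plate 86 x 128 x 15 mm; leave it alone.
- reagent: Bystander: amber bottle 64 mm across, 150 mm high; leave it alone.
- tipbox: Bystander: orange tip box 85 x 120 x 60 mm; leave it alone.
- marker: Bystander: black marker 120 mm long, 16 mm wide, lying; leave it alone.
- beaker: Bystander: clear beaker 70 mm across, 90 mm high; leave it alone.
Not all that is in view belongs to the job. Leave any blue look-alike of the block_middle alone. Leave any purple look-alike of the block_long alone.

How it is judged:
By the outcome, as a careful person would: the job done as asked, in the order asked, and still so for the second after the job is handed in, with the robot touching nothing.
Of weight_a, weight_b, weight_c only 2 to 3 are there at a start; the rules pass over those that are not, and their reading is None.
Of block_short, block_middle, block_long only 2 to 3 are there at a start; the rules pass over those that are not, and their reading is None.
At some moment in a run one of weight_a, weight_b, weight_c, block_short, block_middle, block_long may be knocked a few centimetres aside while the robot is not near it.
It also fails if it takes over 210 s, if anything falls off the work surface, if the arm or the gripper's body presses on something with over 40 N, if the wrist force passes 120 N, or if a joint passes its speed limit or range.

### The arm

A 6-joint arm with a two-finger parallel gripper is mounted at the origin on the work surface. World frame = base frame: x ahead of the robot, y to its left, z up, the work surface at z = 0. Lengths are in m, angles in rad, forces in N, time in s.
With the tool pointing down it reaches from about 0.35 to 1 m from the base axis. Payload 7.1 kg.
Tool frame: the origin (TCP) lies between the finger pads; the fingertips stand 22 mm ahead of it and the grasp point (between the pads) lies 3 mm ahead of it; x points along the fingers, y is the direction in which the jaws open and shut, and the axes are right-handed (so a half turn about x gives the same grasp; the last joint's range is limited). The gripper opens to 85 mm and grips with 20 to 120 N. Pads are 22 mm wide; open, the fingers measure 114 mm over their backs; the gripper's body (76 mm by 85 mm) begins 54 mm behind the grasp point. The pads swing forward as they close: fully open they stand 13 mm farther back than shut.
Start: joints at [-1.133, 0.423, 1.63, -0, 1.089, -0.019], TCP at [0.276, -0.561, 0.253] pointing down, gripper open.
Joint ranges: [-3, 3], [-0.9, 2.11], [0.09, 2.58], [-1.31, 4.45], [0.11, 2.69], [-2.54, 2.54]. Speed limits (rad/s): [2.39, 2.39, 3.01, 3.14, 3.14, 3.14].

### API

Orientations are given as a rotation vector (axis times angle).
In Python, from rig import manip gives the robot as it stands. The module is installed in compiled form; this text tells all that it offers. Calls block until the motion is done:
- manip.move_to(position, orientation): joint-space move of the TCP to a pose.
- manip.servo_line(position, orientation=None, rate=0.15): straight line of the TCP; orientation=None keeps the orientation; rate is the mean speed in m/s.
- manip.set_joints(angles): joint-space move.
- manip.command_gripper(opening, f_grip=None): finger opening in m; f_grip is the grip in N (None keeps the last); returns when the fingers have stopped.
- manip.hold(seconds).
- manip.solve_ik(position, orientation): joint angles nearest the present ones, or None.
- manip.camera(name): name is "scene" or "top" or "wrist"; returns a dict with "image" (420x560x3 uint8, red, green, blue), "fx", "fy", "cx", "cy" (pixels), "cam_to_world" (4x4, takes a point from camera to world coordinates); the wrist camera has in their place "mount" (4x4, takes a point from camera to tool coordinates, whose origin is the TCP and whose axes are the tool frame's). Camera axes: x right, y down, z forward; pixel columns grow to the right and rows downward; lengths in m; the calibration is good to about 2 mm. A picture is of the moment at which its call begins: read the wrist's pose just before it. There is no depth.
A pose or a line that the arm cannot do raises manip.IKError and nothing moves.
- manip.sign_off(): hands the job in, once; it reports no verdict.
Readings, each from a call of its own:
- manip.get_time(): time.
- manip.get_joint_positions(): joint angles.
- manip.get_joint_vel(): joint speeds.
- manip.get_tau(): joint torques, N m.
- manip.get_position(): TCP position.
- manip.get_ee_rot(): TCP orientation.
- manip.get_contact_force(): force on the tool from outside, world axes, zero at the start.
- manip.get_torque(): the same for the moment, N m.
- manip.get_width(): finger opening in m.
Only numpy, scipy, OpenCV 4.12 (cv2) and the standard library are available. Lean on these libraries where they do the work, as an engineer would, in place of code of your own. Each camera call takes 0.05 s, during which the arm holds its last target.

## Working session

There is one attempt and no reset: what is moved stays moved. The work goes in short steps, each a Python script; the robot and the scene stay as the last script left them, time stands still between calls to the robot, and variables do not carry over. Pictures are saved under pics/ and viewed, and the job is handed in when it is done.

```bash
mkdir -p pics && python3 - <<'E'
from rig import manip
import cv2,numpy as np,pickle
for n in ["scene","top","wrist"]:
    c=manip.camera(n); cv2.imwrite(f"pics/{n}0.png",c["image"][:,:,::-1])
    pickle.dump(c,open(f"{n}0.pkl","wb"))
    print(n,c["fx"],c["fy"],c["cx"],c["cy"]); print(np.round(c.get("cam_to_world",c.get("mount")),3))
print(manip.get_time(),manip.get_position(),manip.get_ee_rot(),manip.get_width())
E
ls
```

```text
scene 467.9872900556769 467.9872900556769 278.2072990451746 205.2455098293407
[[ 0.03   0.802 -0.597  1.459]
 [ 1.    -0.02   0.024 -0.026]
 [ 0.007 -0.597 -0.802  1.346]
 [ 0.     0.     0.     1.   ]]
top 472.63685854549016 472.63685854549016 282.429404763294 211.0437085815478
[[-2.700e-02 -9.820e-01  1.880e-01  3.300e-01]
 [-1.000e+00  2.700e-02 -1.000e-03  2.400e-02]
 [-4.000e-03 -1.880e-01 -9.820e-01  1.293e+00]
 [ 0.000e+00  0.000e+00  0.000e+00  1.000e+00]]
wrist 322.0152898179878 322.0152898179878 278.23271238826857 214.83612229626698
[[ 0.001 -0.308  0.951 -0.12 ]
 [ 1.     0.    -0.001  0.   ]
 [-0.     0.951  0.308 -0.079]
 [ 0.     0.     0.     1.   ]]
0.15 [ 0.27553381 -0.5605339   0.25269049] [ 1.96780657  0.4587728  -1.96836833] 0.08520735327739212
pics
scene0.pkl
top0.pkl
wrist0.pkl
```

View pics/scene0.png

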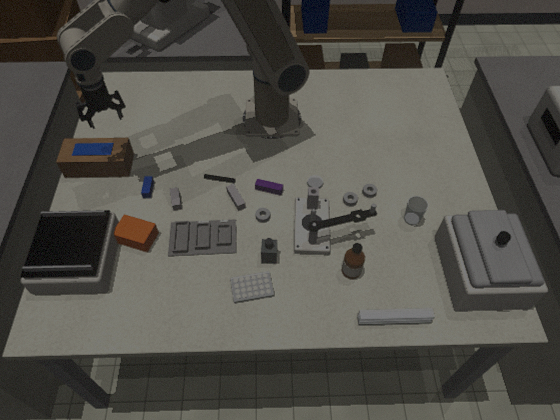

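View pics/top0.png

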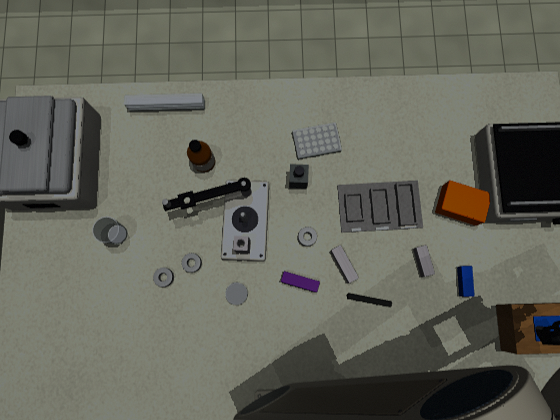

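View pics/wrist0.png

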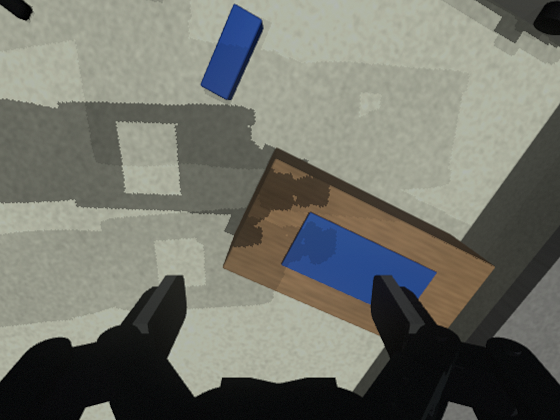

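```bash
cat > h.py <<'E'
import numpy as np,cv2,pickle
from scipy.spatial.transform import Rotation as R
def load(n): return pickle.load(open(n,"rb"))
def p2w(c,u,v,z,T=None):
    T=c["cam_to_world"] if T is None else T
    d=T[:3,:3]@np.array([(u-c["cx"])/c["fx"],(v-c["cy"])/c["fy"],1])
    o=T[:3,3]; return o+d*(z-o[2])/d[2]
def w2p(c,p,T=None):
    T=c["cam_to_world"] if T is None else T
    q=T[:3,:3].T@(np.asarray(p)-T[:3,3]); return np.array([c["fx"]*q[0]/q[2]+c["cx"],c["fy"]*q[1]/q[2]+c["cy"]])
def crop(c,name,u0,v0,u1,v1,s):
    im=c["image"][v0:v1,u0:u1,::-1]
    im=cv2.resize(im,None,fx=s,fy=s,interpolation=cv2.INTER_CUBIC)
    im=np.clip(im.astype(float)*1.5,0,255).astype(np.uint8)
    for k in range(0,u1-u0,10):
        cv2.line(im,(k*s,0),(k*s,6 if (u0+k)%50 else 14),(0,0,255),1)
    for k in range(0,v1-v0,10):
        cv2.line(im,(0,k*s),(6 if (v0+k)%50 else 14,k*s),(0,0,255),1)
    cv2.imwrite("pics/"+name,im)
E
python3 - <<'E'
from h import *
c=load("top0.pkl")
crop(c,"t_a.png",140,130,330,270,4)
crop(c,"t_b.png",290,170,480,310,4)
E
```

```text
(no output)
```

View pics/t_a.png

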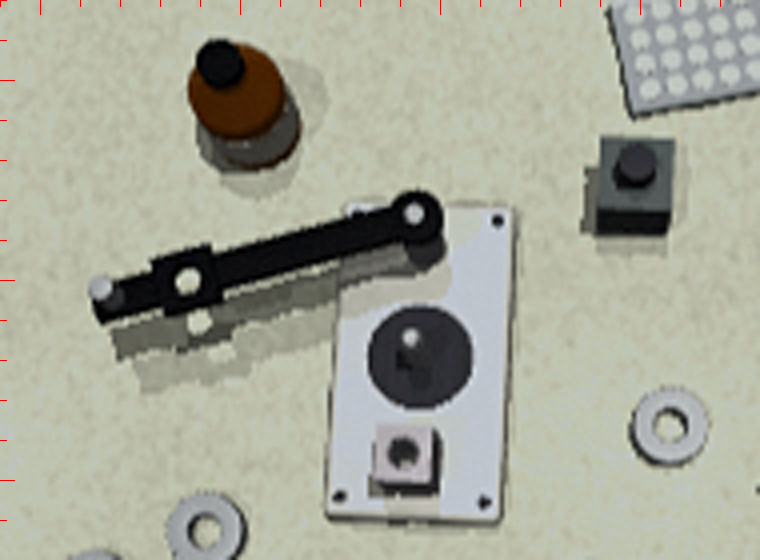

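View pics/t_b.png

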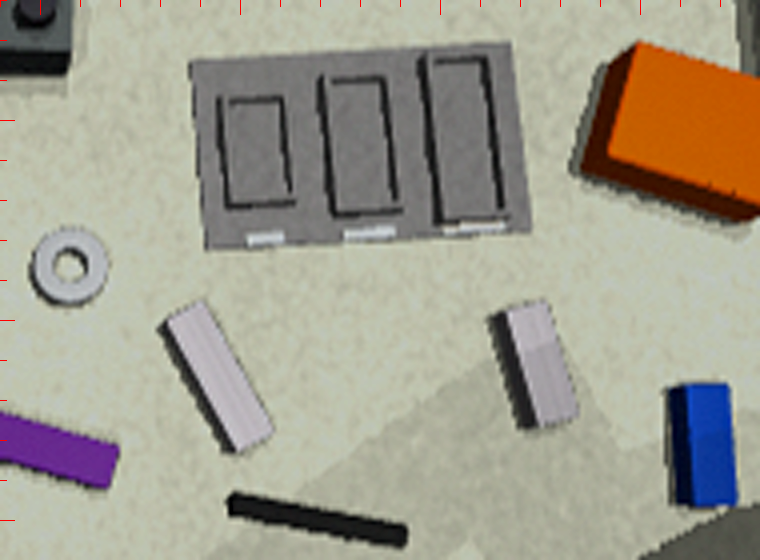

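```bash
python3 - <<'E'
from h import *
c=load("top0.pkl")
A=lambda x,y,z:p2w(c,140+x/4,130+y/4,z)
B=lambda x,y,z:p2w(c,290+x/4,170+y/4,z)
pr=lambda n,p:print(n,np.round(p,4))
L=[B(*q,0.032) for q in [(202,299),(166,323),(238,452),(273,430)]]
Rr=[B(*q,0.032) for q in [(548,300),(505,312),(536,428),(579,412)]]
for n,l in (("L",L),("R",Rr)):
    pr(n,np.mean(l,0)); print([round(float(np.linalg.norm(l[i]-l[(i+1)%4])),4) for i in range(4)])
    d=(l[0]+l[1]-l[2]-l[3]); print(np.degrees(np.arctan2(d[1],d[0])))
pr("ring3",B(70,264,.022)); 
c3=[A(207,530,.022),A(670,425,.022)]
pr("ring2,3",c3[0]);pr("r3",c3[1])
pr("ring1",p2w(c,163,277,.022))
pr("post top",A(411,337,.104)); pr("post disc",A(420,357,.03)); pr("lug",A(404,453,.109)); pr("hinge",A(414,214,.124)); pr("khole",A(188,280,.124)); pr("knob",A(101,287,.16))
pr("pin head top",A(636,163,.1)); pr("stand",np.mean([A(600,138,.07),A(675,142,.07),A(672,208,.07),A(598,204,.07)],0))
pl=[A(345,205,.03),A(515,207,.03),A(500,522,.03),A(327,517,.03)];pr("plate",np.mean(pl,0))
rc=[B(190,62,.02),B(511,43,.02),B(532,231,.02),B(206,250,.02)]; pr("rack",np.mean(rc,0)); print(np.linalg.norm(rc[0]-rc[1]),np.linalg.norm(rc[1]-rc[2]))
d=rc[0]+rc[3]-rc[1]-rc[2]; print("rack y dir deg",np.degrees(np.arctan2(d[1],d[0])))
s=[B(*q,.02) for q in [(218,97),(284,96),(295,205),(228,206)]];pr("short",np.mean(s,0))
s=[B(*q,.02) for q in [(322,78),(386,77),(402,212),(333,214)]];pr("mid",np.mean(s,0))
s=[B(*q,.02) for q in [(421,57),(488,56),(505,221),(435,223)]];pr("long",np.mean(s,0))
E
```

```text
L [ 0.4247 -0.1395  0.032 ]
[0.0292, 0.0968, 0.0276, 0.0979]
26.24065165425337
R [ 0.4274 -0.3542  0.032 ]
[0.0303, 0.0786, 0.0309, 0.0762]
10.619485672936703
ring3 [ 0.5034 -0.0434  0.022 ]
ring2,3 [0.4402 0.2698 0.022 ]
r3 [ 0.5027 -0.0434  0.022 ]
ring1 [0.4036 0.3462 0.022 ]
post top [0.5528 0.1245 0.104 ]
post disc [0.5527 0.1248 0.03  ]
lug [0.4777 0.1293 0.109 ]
hinge [0.6287 0.1201 0.124 ]
khole [0.5897 0.2636 0.124 ]
knob [0.5787 0.3096 0.16  ]
pin head top [ 0.6652 -0.0234  0.1   ]
stand [ 0.6668 -0.0245  0.07  ]
plate [0.5504 0.1236 0.03  ]
rack [ 0.5802 -0.2454  0.02  ]
0.2232153922494217 0.13206663738488286
rack y dir deg 91.85493952520628
short [ 0.5786 -0.1741  0.02  ]
mid [ 0.5807 -0.246   0.02  ]
long [ 0.5832 -0.3159  0.02  ]
```

```bash
cat >> h.py <<'E'
def down(a):
    y=np.array([np.cos(a),np.sin(a),0]);x=np.array([0,0,-1.]);z=np.cross(x,y)
    return R.from_matrix(np.stack([x,y,z],1)).as_rotvec()
def best(m,p,a):
    """pick a or a+pi whose IK has mid joint6"""
    r=[]
    for k in (a,a+np.pi,a-np.pi):
        q=m.solve_ik(list(p),list(down(k)))
        if q is not None: r.append((abs(q[5])+0.2*abs(q[5]-m.get_joint_positions()[5]),k))
    return min(r)[1] if r else None
def wristT(m,mount):
    T=np.eye(4);T[:3,:3]=R.from_rotvec(m.get_ee_rot()).as_matrix();T[:3,3]=m.get_position();return T@mount
def wshot(m,name):
    T=np.eye(4);T[:3,:3]=R.from_rotvec(m.get_ee_rot()).as_matrix();T[:3,3]=m.get_position()
    c=m.camera("wrist");c["cam_to_world"]=T@c["mount"];pickle.dump(c,open(name+".pkl","wb"))
    cv2.imwrite("pics/"+name+".png",c["image"][:,:,::-1]);return c
def tshot(m,name,cam="top"):
    c=m.camera(cam);pickle.dump(c,open(name+".pkl","wb"));cv2.imwrite("pics/"+name+".png",c["image"][:,:,::-1]);return c
def st(m): print("t",round(m.get_time(),2),"p",np.round(m.get_position(),4),"w",round(m.get_width(),4),"F",np.round(m.get_contact_force(),1),"j",np.round(m.get_joint_positions(),2))
E
python3 - <<'E'
from h import *
from rig import manip as m
p=[0.44,-0.043,0.24]
a=best(m,p,np.pi/2);print(a)
m.move_to(p,list(down(a)))
st(m); wshot(m,"w1"); tshot(m,"t1")
E
```

```text
-1.5707963267948966
t 2.11 p [ 0.4403 -0.0435  0.2401] w 0.0854 F [0.2 0.1 0.3] j [-0.13  0.17  2.03 -0.    0.94  1.45]
```

View pics/w1.png

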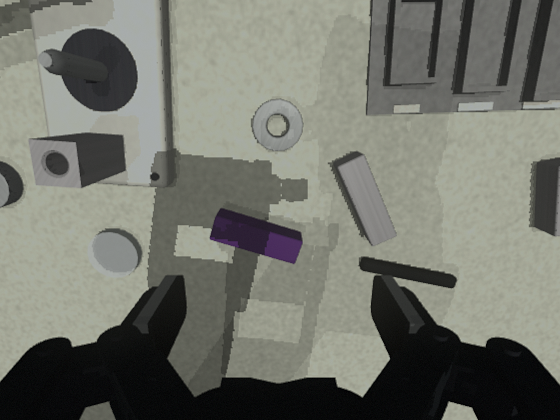

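View pics/t1.png

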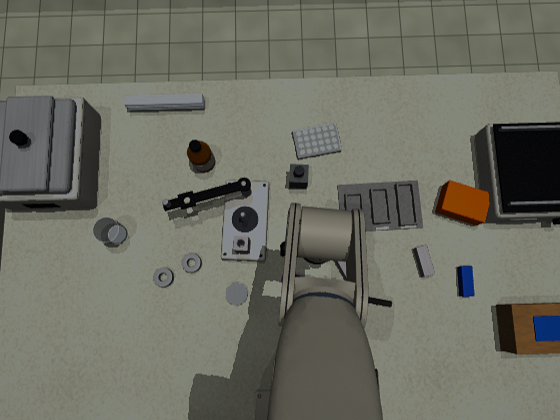

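```bash
python3 - <<'E'
from h import *
c=load("w1.pkl"); t=load("top0.pkl")
for n,u,v,z in [("ring",277,124,.022),("post",47,61,.104),("lug",57,163,.109),("disc",94,70,.03),("tcpproj",0,0,0)]:
    print(n,np.round(p2w(c,u,v,z),4))
print(np.round(c["cam_to_world"],3)); crop(c,"w1a.png",0,0,320,220,2)
for n,p in dict(ring3=[.503,-.0434,.022],post=[.5528,.1245,.104],L=[.4247,-.1395,.032]).items(): print(n,w2p(c,p))
E
```

```text
ring [ 0.5068 -0.0418  0.022 ]
post [0.554  0.1246 0.104 ]
lug [0.4808 0.1296 0.109 ]
disc [0.5561 0.1305 0.03  ]
tcpproj [0.6217 0.2264 0.    ]
[[-0.    -0.951 -0.308  0.52 ]
 [-1.    -0.     0.001 -0.043]
 [-0.001  0.308 -0.951  0.36 ]
 [ 0.     0.     0.     1.   ]]
ring3 [278.59231629 127.89336354]
post [47.49713851 62.78014777]
L [369.17828269 204.72459874]
```

View pics/w1a.png

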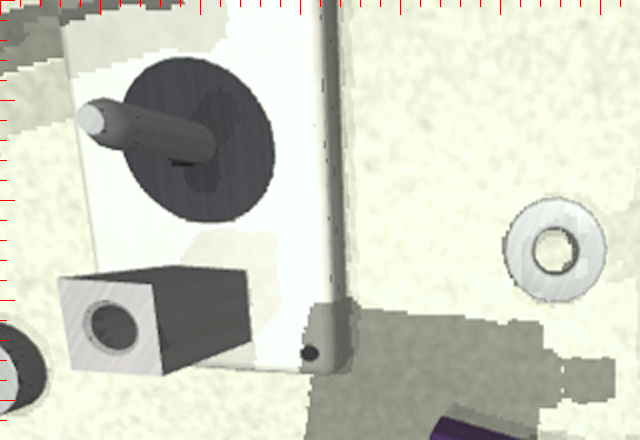

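```bash
python3 - <<'E'
from h import *
from rig import manip as m
o=list(down(-np.pi/2))
m.move_to([0.505,-0.043,0.10],o)
m.servo_line([0.505,-0.043,0.026],o,rate=0.1)
st(m); m.command_gripper(0.04,50); st(m)
m.servo_line([0.505,-0.043,0.20],o,rate=0.2); st(m)
wshot(m,"w2")
E
```

```text
t 3.77 p [ 0.5054 -0.043   0.0265] w 0.0853 F [0.1 0.3 0.8] j [-0.11  0.64  1.99 -0.    0.52  1.46]
t 4.21 p [ 0.5054 -0.043   0.027 ] w 0.0501 F [-1.4  0.5  9.9] j [-0.11  0.64  1.99  0.    0.52  1.46]
t 5.22 p [ 0.5041 -0.0429  0.199 ] w 0.0499 F [ 0.9  0.7 -2.5] j [-0.11  0.33  1.93 -0.    0.89  1.46]
```

View pics/w2.png

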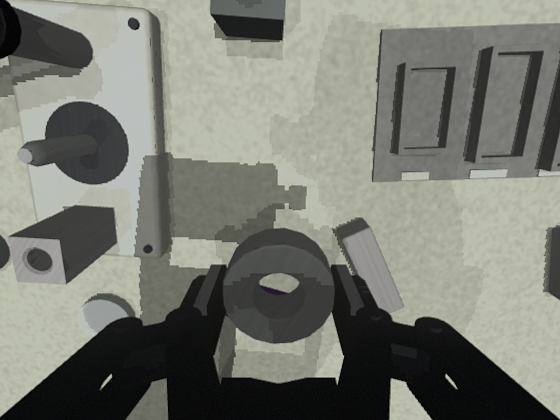

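```bash
python3 - <<'E'
from h import *
c=load("w2.pkl"); crop(c,"w2a.png",190,210,370,360,4)
print(p2w(c,279,284,.195), p2w(c,24,152,.104),w2p(c,[.504,-.043,.195]))
t=np.linspace(0,2*np.pi,5)[:-1]
for r in (.026,.0115): print([np.round(w2p(c,[.504+r*np.cos(k),-.043+r*np.sin(k),.195])).tolist() for k in t])
E
```

```text
[ 0.511575   -0.04304194  0.195     ] [0.55719733 0.12562039 0.104     ] [278.88835947 299.10857724]
[[279.0, 245.0], [220.0, 299.0], [279.0, 347.0], [338.0, 299.0]]
[[279.0, 276.0], [253.0, 299.0], [279.0, 321.0], [305.0, 299.0]]
```

View pics/w2a.png

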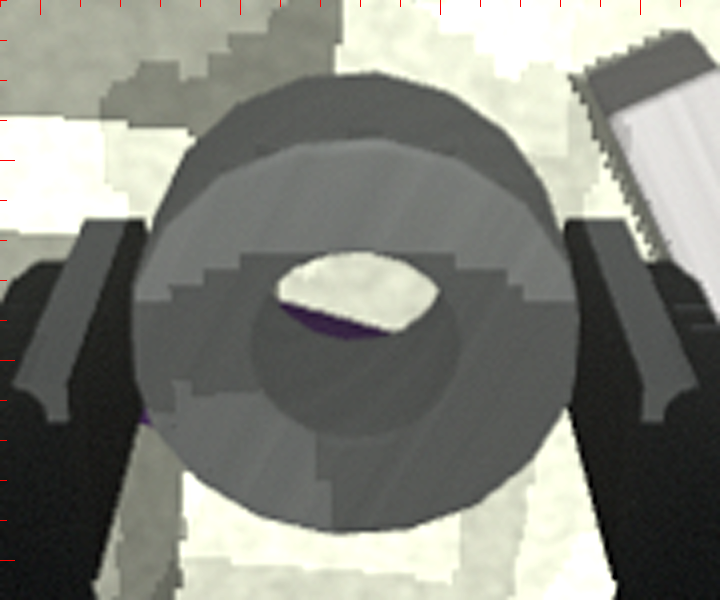

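```bash
python3 - <<'E'
from h import *
from scipy.optimize import least_squares
c=load("w2.pkl")
def f(p):
    x,y,z=p
    t=np.linspace(0,2*np.pi,73)
    q=np.array([w2p(c,[x+.026*np.cos(k),y+.026*np.sin(k),z]) for k in t])
    return [q[:,0].min()-(190+133/4),q[:,0].max()-(190+578/4),q[:,1].min()-(210+138/4),q[:,1].max()-(210+533/4)]
r=least_squares(f,[.504,-.043,.19]);print(r.x,r.fun)
E
```

```text
[ 0.50130573 -0.0429895   0.18862958] [-0.3794865   0.37929278  0.41270943 -0.45971654]
```

```bash
python3 - <<'E'
from h import *
from rig import manip as m
o=list(down(-np.pi/2))
x,y=.556,.1247
m.move_to([x,y,0.22],o)
m.servo_line([x,y,0.145],o,rate=0.15); wshot(m,"w3")
for z in (.127,.118,.11):
    m.servo_line([x,y,z],o,rate=0.05); st(m)
E
```

```text
t 7.22 p [0.5558 0.1247 0.1267] w 0.0498 F [-0.5 -0.3 -2.5] j [ 0.2   0.52  1.83 -0.    0.79  1.77]
t 7.56 p [0.5557 0.1247 0.1176] w 0.0499 F [-0.6  0.7 -2.2] j [ 0.2   0.53  1.83 -0.    0.78  1.77]
t 7.87 p [0.5557 0.1246 0.1095] w 0.0502 F [ 0.1  0.3 -2.6] j [0.2  0.55 1.84 0.   0.76 1.77]
```

View pics/w3.png

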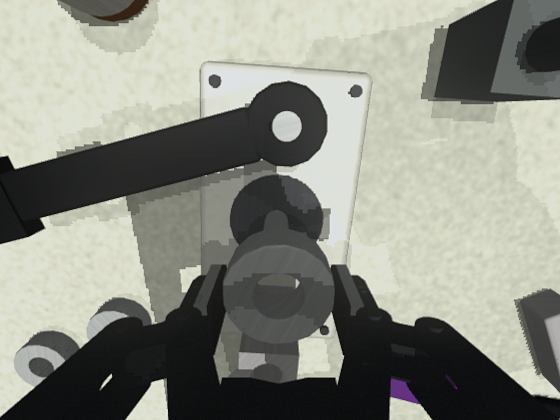

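```bash
python3 - <<'E'
from h import *
from rig import manip as m
o=list(down(-np.pi/2))
x,y=.556,.1247
m.servo_line([x,y,.063],o,rate=0.08); st(m)
m.command_gripper(.07); m.hold(.2); st(m)
m.servo_line([x,y,.16],o,rate=0.15); wshot(m,"w4")
p=[.43,.30,.26]
a=best(m,p,np.pi/2); m.move_to(p,list(down(a))); print(a)
m.command_gripper(.085)
wshot(m,"w5"); tshot(m,"t5")
st(m)
E
```

```text
t 8.6 p [0.5561 0.1247 0.0628] w 0.0502 F [ 0.4  0.4 -2.2] j [0.2  0.62 1.85 0.   0.67 1.77]
t 9.13 p [0.5561 0.1247 0.0632] w 0.07 F [ 1.2 -0.4 -1. ] j [ 0.2   0.62  1.85 -0.    0.67  1.77]
1.5707963267948966
t 12.72 p [0.43 0.3  0.26] w 0.0851 F [-0.7 -1.1 -0.1] j [ 0.59  0.27  1.85  0.    1.03 -0.98]
```

View pics/w4.png

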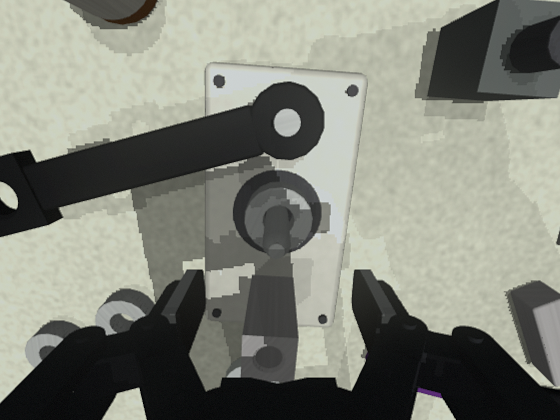

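View pics/w5.png

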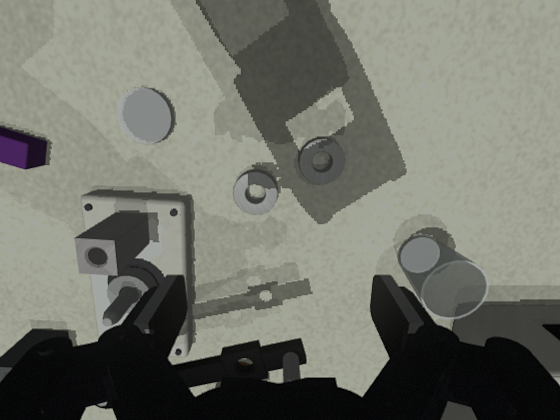

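View pics/t5.png

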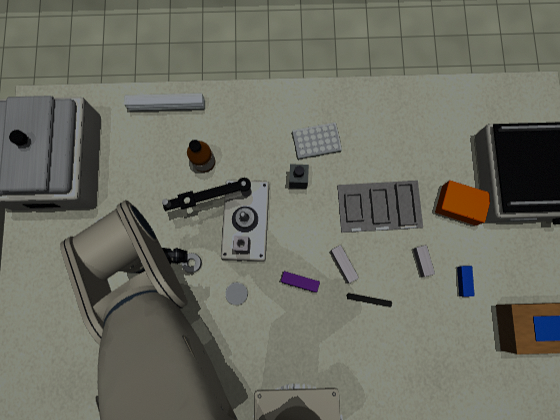

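```bash
python3 - <<'E'
from h import *
c=load("w5.pkl"); crop(c,"w5a.png",220,120,360,225,5)
for q in [(256,191),(322,160)]: print(p2w(c,*q,.022))
t=load("top0.pkl"); crop(t,"t0r.png",140,240,220,300,8)
E
```

```text
[0.43909046 0.27507107 0.022     ]
[0.40381555 0.34899947 0.022     ]
```

View pics/w5a.png

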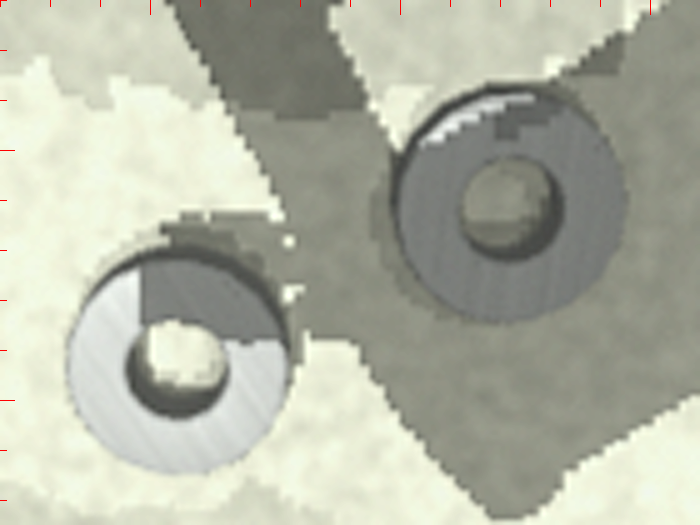

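View pics/t0r.png

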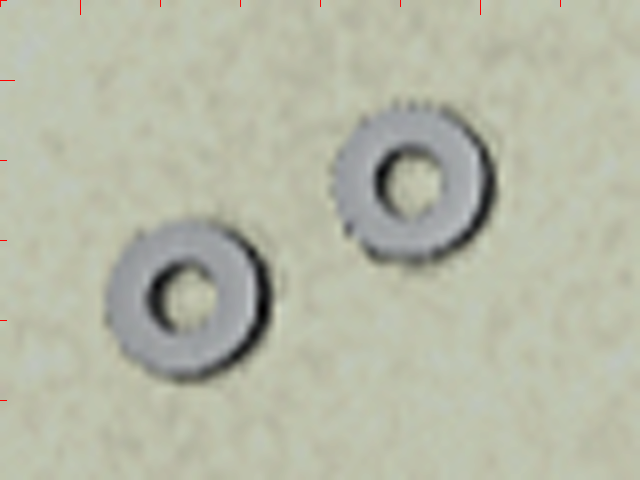

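```bash
cat >> h.py <<'E'
from scipy.optimize import least_squares
def ringfit(c,u0,u1,v0,v1,p0,r=.026):
    def f(p):
        t=np.linspace(0,2*np.pi,73)
        q=np.array([w2p(c,[p[0]+r*np.cos(k),p[1]+r*np.sin(k),p[2]]) for k in t])
        return [q[:,0].min()-u0,q[:,0].max()-u1,q[:,1].min()-v0,q[:,1].max()-v1]
    s=least_squares(f,p0);return s.x,s.fun
E
python3 - <<'E'
from h import *
from rig import manip as m
x,y=.441,.273
a=best(m,[x,y,.1],np.radians(25));print(np.degrees(a));o=list(down(a))
m.move_to([x,y,.12],o); wshot(m,"w6")
m.servo_line([x,y,.028],o,rate=.1); m.command_gripper(.04,50); st(m)
m.servo_line([x,y,.2],o,rate=.2); wshot(m,"w7"); st(m)
crop(load("w7.pkl"),"w7a.png",190,210,370,360,4)
E
```

```text
25.0
t 15.29 p [0.4414 0.2732 0.0291] w 0.0496 F [-1.2 -1.   9.5] j [ 0.53  0.64  1.96 -0.    0.54  0.09]
t 16.35 p [0.4401 0.2725 0.1986] w 0.0496 F [-0.8  0.2 -2.8] j [0.53 0.34 1.91 0.   0.89 0.1 ]
```

View pics/w7a.png

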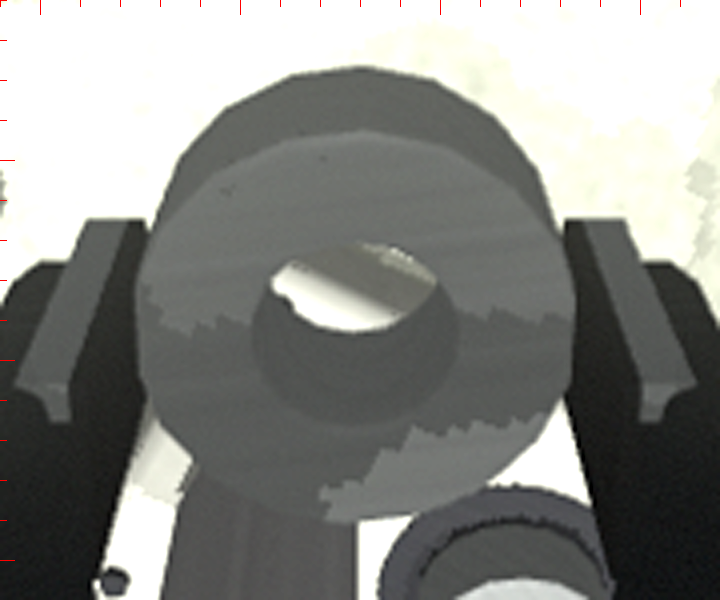

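View pics/w6.png

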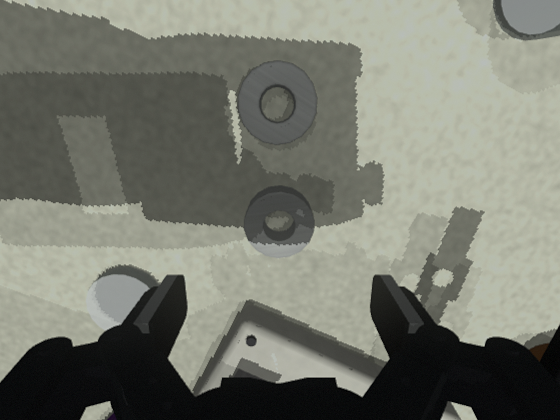

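```bash
python3 - <<'E'
from h import *
c=load("w7.pkl")
x,f=ringfit(c,190+135/4,190+575/4,210+130/4,210+522/4,[.44,.2725,.19]);print(x,f)
M=R.from_rotvec(down(np.radians(25))).as_matrix(); print("tool",M.T@(x-np.array([.4401,.2725,.1986])))
c=load("w2.pkl");M=R.from_rotvec(down(-np.pi/2)).as_matrix();print(M.T@(np.array([.5013,-.043,.1886])-np.array([.5041,-.0429,.199])))
w=load("w6.pkl");print(p2w(w,277,103,.022))
E
```

```text
[0.44187971 0.27026476 0.18676733] [-0.37693633  0.37688649  0.408854   -0.45463538]
tool [0.01183267 0.00066831 0.00277796]
[1.04e-02 1.00e-04 2.80e-03]
[0.40562536 0.34910837 0.022     ]
```

```bash
python3 - <<'E'
from h import *
from rig import manip as m
o=list(down(-np.pi/2))
x,y=.556,.1247
m.servo_line([.44,.2725,.24],None,rate=.3)
m.move_to([x,y,0.22],o); st(m)
m.servo_line([x,y,0.145],o,rate=0.15); wshot(m,"w8")
for z in (.127,.11,.086):
    m.servo_line([x,y,z],o,rate=0.06); st(m)
m.command_gripper(.07); m.hold(.2); st(m)
m.servo_line([x,y,.18],o,rate=0.2); wshot(m,"w9")
x,y=.405,.348
a=best(m,[x,y,.1],np.pi/2);print(np.degrees(a));o=list(down(a))
m.move_to([.42,.30,.25],o);m.command_gripper(.085); m.move_to([x,y,.14],o); wshot(m,"w10");st(m)
E
```

```text
t 18.12 p [0.5555 0.1249 0.2193] w 0.0495 F [-0.1 -0.4 -2.2] j [0.2  0.39 1.78 0.   0.98 1.77]
t 19.27 p [0.5557 0.1246 0.1266] w 0.0492 F [ 1.4  0.3 -2.6] j [0.2  0.52 1.83 0.   0.79 1.77]
t 19.7 p [0.5556 0.1246 0.1094] w 0.0491 F [ 0.5  0.4 -2.9] j [ 0.2   0.55  1.84 -0.    0.76  1.77]
t 20.25 p [0.5558 0.1246 0.0856] w 0.0501 F [ 0.6  0.3 -2.9] j [0.2  0.58 1.84 0.   0.71 1.77]
t 20.78 p [0.5561 0.1247 0.0862] w 0.07 F [ 1.1  0.8 -0.8] j [ 0.2   0.58  1.84 -0.    0.71  1.77]
90.0
t 24.68 p [0.4059 0.3483 0.1412] w 0.0848 F [ 0.1 -1.5  0.3] j [ 0.69  0.45  1.9  -0.    0.78 -0.88]
```

View pics/w9.png

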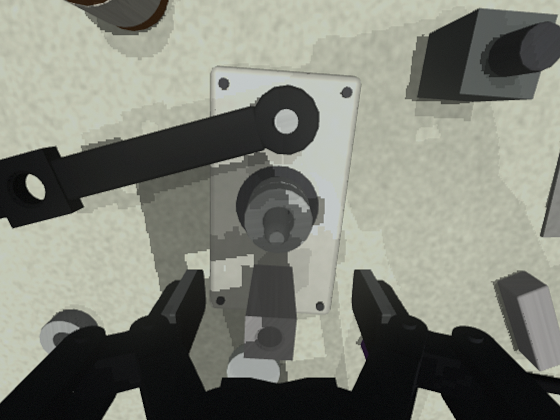

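View pics/w10.png

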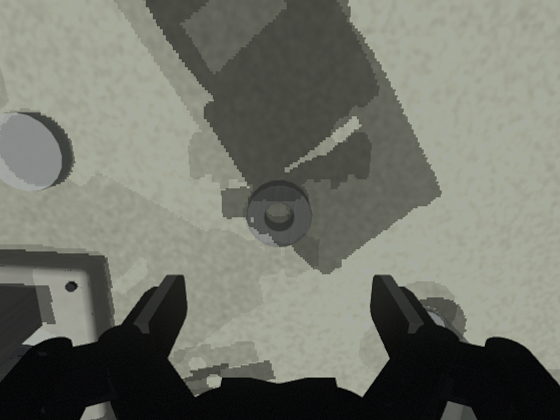

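```bash
python3 - <<'E'
from h import *
from rig import manip as m
print(p2w(load("w10.pkl"),279,213,.022),p2w(load("w6.pkl"),279,221,.022))
x,y=.4045,.348
o=list(down(np.pi/2))
m.servo_line([x,y,.029],o,rate=.12); m.command_gripper(.04,50); st(m)
m.servo_line([x,y,.24],o,rate=.25); wshot(m,"w11"); st(m)
crop(load("w11.pkl"),"w11a.png",190,210,370,360,4)
E
```

```text
[0.40223764 0.34898107 0.022     ] [0.44080884 0.27715865 0.022     ]
t 26.2 p [0.4048 0.3484 0.0302] w 0.05 F [-1.4 -1.4 11. ] j [ 0.69  0.65  1.93 -0.    0.56 -0.88]
t 27.24 p [0.4036 0.3472 0.2383] w 0.0498 F [ 0.3  0.2 -3.3] j [ 0.69  0.31  1.85 -0.    0.99 -0.88]
```

View pics/w11a.png

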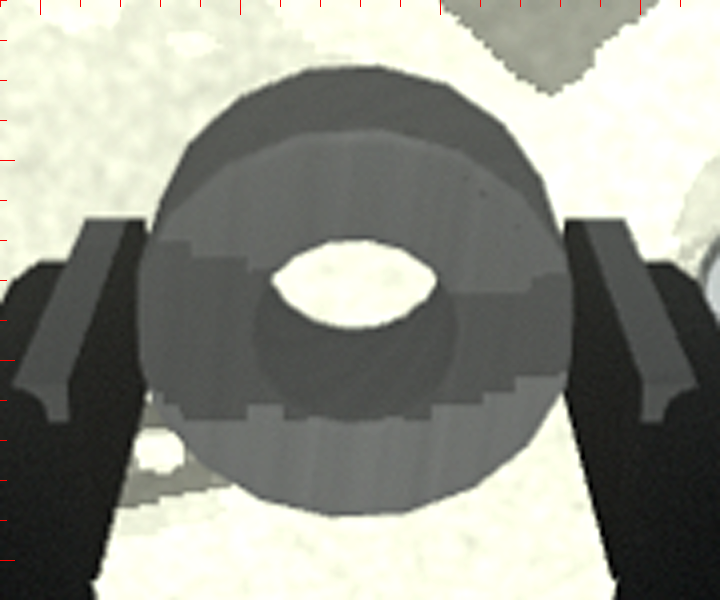

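```bash
python3 - <<'E'
from h import *
from rig import manip as m
o=list(down(-np.pi/2))
x,y=.556,.1247
m.move_to([.47,.24,.25],o)
m.move_to([x,y,0.22],o)
m.servo_line([x,y,0.145],o,rate=0.15)
for z in (.127,.110):
    m.servo_line([x,y,z],o,rate=0.06); st(m)
m.command_gripper(.07); m.hold(.2); st(m)
m.servo_line([x,y,.2],o,rate=0.2); wshot(m,"w12")
m.move_to([.52,.13,.3],o);st(m); wshot(m,"w13")
E
```

```text
t 31.44 p [0.5558 0.1246 0.1267] w 0.0496 F [ 0.4  0.3 -3.3] j [ 0.2   0.52  1.83 -0.    0.79  1.77]
t 31.88 p [0.5557 0.1246 0.1094] w 0.05 F [-0.2 -0.  -3.6] j [ 0.2   0.55  1.84 -0.    0.76  1.77]
t 32.41 p [0.5561 0.1247 0.1102] w 0.07 F [-0.2  0.2 -0.5] j [ 0.2   0.54  1.84 -0.    0.76  1.77]
t 33.57 p [0.5196 0.13   0.2996] w 0.0699 F [-0.  -0.1 -0.6] j [ 0.22  0.24  1.78 -0.    1.12  1.79]
```

View pics/w12.png

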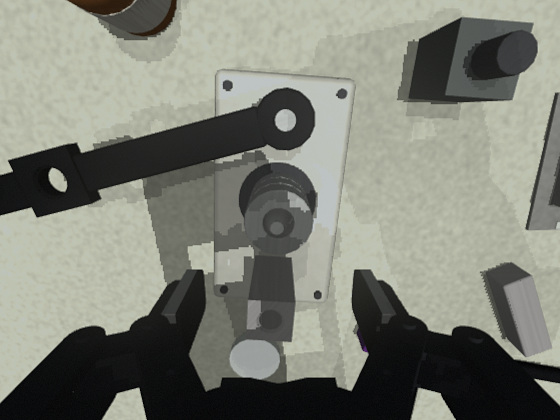

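View pics/w13.png

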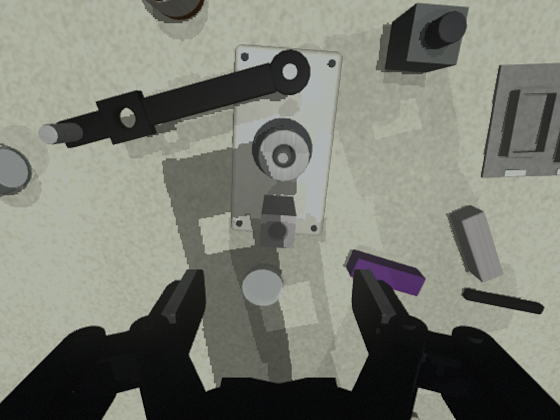

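```bash
python3 - <<'E'
from h import *
c=load("w13.pkl")
for n,u,v,z in [("hinge",290,72,.124),("knob",48,133,.16),("khole",128,117,.124),("lug",277,231,.109),("post",284,157,.104)]:
    print(n,np.round(p2w(c,u,v,z),4))
crop(c,"w13a.png",180,30,340,250,3)
crop(load("t5.pkl"),"t5a.png",160,170,260,250,8)
E
```

```text
hinge [0.6298 0.1206 0.124 ]
knob [0.582 0.311 0.16 ]
khole [0.5934 0.2626 0.124 ]
lug [0.4807 0.1317 0.109 ]
post [0.5558 0.1249 0.104 ]
```

View pics/w13a.png

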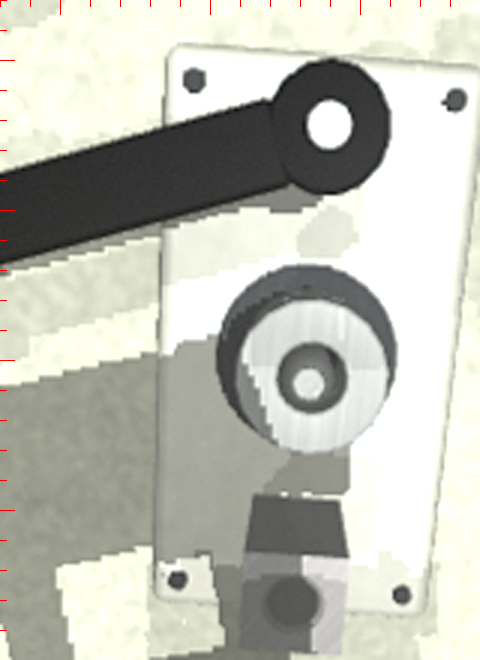

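View pics/t5a.png

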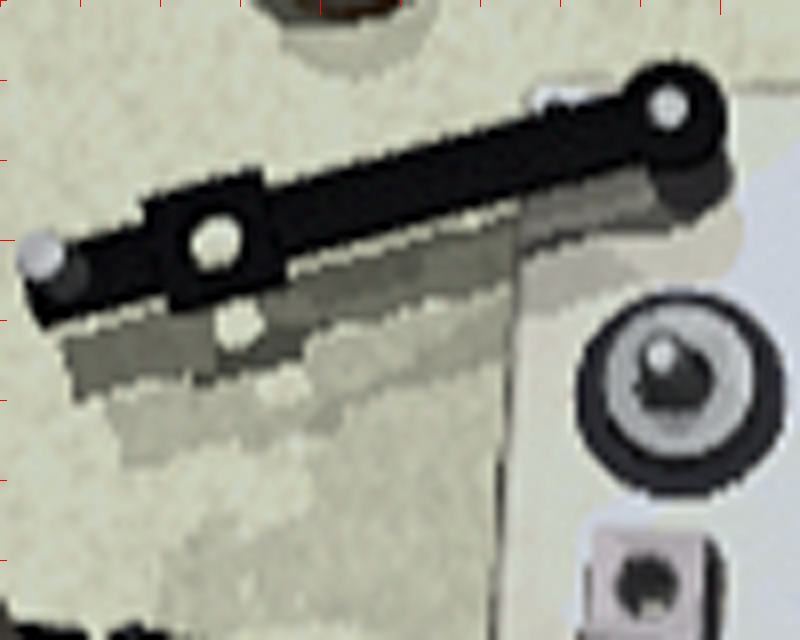

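```bash
python3 - <<'E'
from h import *
from rig import manip as m
H=np.array([.629,.1203]); 
k=np.array([.5805,.3102])
r=np.linalg.norm(k-H);phi=np.arctan2(*(k-H)[::-1]);print(r,np.degrees(phi))
a=phi-np.pi/2
o=list(down(a))
m.command_gripper(.06)
m.move_to([*k,.24],o)
m.servo_line([*k,.175],o,rate=.15); wshot(m,"w14")
m.servo_line([*k,.153],o,rate=.08); st(m)
m.command_gripper(0,25); st(m); wshot(m,"w15")
E
```

```text
0.19599556117422656 104.32693853085117
t 36.34 p [0.5801 0.31   0.1522] w 0.0601 F [0.4 0.6 0.3] j [0.47 0.59 1.61 0.   0.94 0.22]
t 36.81 p [0.5807 0.3103 0.1534] w 0.0151 F [ 0.3 -0.1  1.8] j [0.47 0.59 1.61 0.   0.94 0.22]
```

View pics/w15.png

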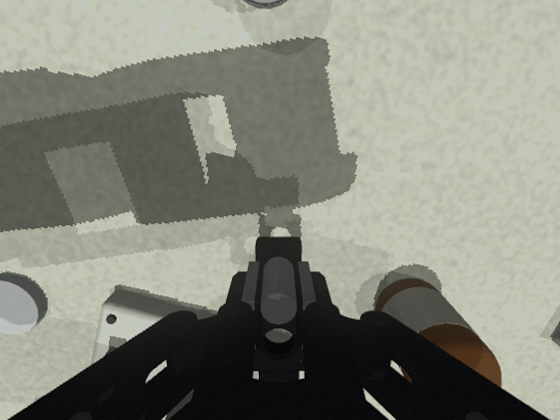

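```bash
python3 - <<'E'
from h import *
from rig import manip as m
H=np.array([.629,.1203]); r=.196
p0=np.radians(104.33);p1=np.radians(176.4)
for ph in np.linspace(p0,p1,10)[1:]:
    p=H+r*np.array([np.cos(ph),np.sin(ph)])
    m.servo_line([*p,.153],list(down(ph-np.pi/2)),rate=.1)
    F=m.get_contact_force(); print(np.round(F,1),np.round(m.get_position()-[*p,.153],4))
    if np.linalg.norm(F)>30: print("stop");break
m.hold(.3);st(m)
m.command_gripper(.05); p=m.get_position()
m.servo_line([p[0],p[1],.21],None,rate=.15); st(m)
q=[.50,.125,.33]; o=list(down(-np.pi/2)); 
m.move_to([.40,.13,.3],list(down(np.pi/2)));st(m)
wshot(m,"w16");tshot(m,"t16");crop(load("t16.pkl"),"t16a.png",180,170,280,270,7)
E
```

```text
[ 0.  -0.2  2.6] [-0.     -0.      0.0004]
[ 0.1 -0.6  4.1] [0.0003 0.0001 0.0003]
[-1.2 -0.6  5.7] [0.0005 0.0001 0.0003]
[0.4 0.3 5.2] [0.0005 0.0001 0.0003]
[-1.  -0.3  5.7] [0.0005 0.0001 0.0003]
[-1.  -1.2  6.7] [0.0006 0.0001 0.0003]
[-0.6 -0.2  6.2] [0.0006 0.     0.0003]
[-0.8  0.3  6.7] [ 0.0007 -0.      0.0003]
[-1.9 -1.1  7.7] [ 0.0007 -0.0001  0.0003]
t 40.98 p [0.4341 0.1329 0.1533] w 0.015 F [-1.3 -1.   8.5] j [ 0.27  0.34  2.07  0.    0.73 -1.24]
t 41.95 p [0.4332 0.1326 0.2098] w 0.0498 F [-0.1  0.5 -0.3] j [ 0.27  0.24  2.03  0.    0.87 -1.24]
t 42.42 p [0.3997 0.13   0.2998] w 0.0501 F [ 0.6  0.3 -0.1] j [ 0.29  0.05  2.01 -0.    1.08 -1.28]
```

View pics/w16.png

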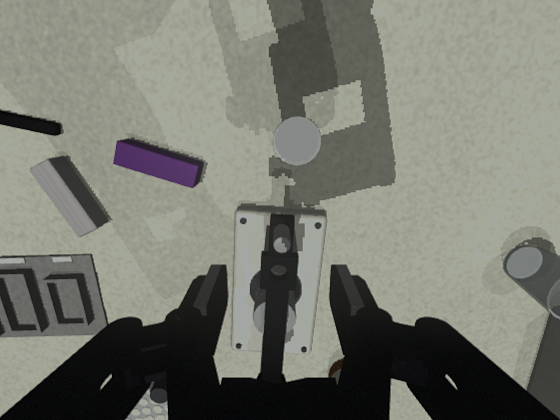

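View pics/t16a.png

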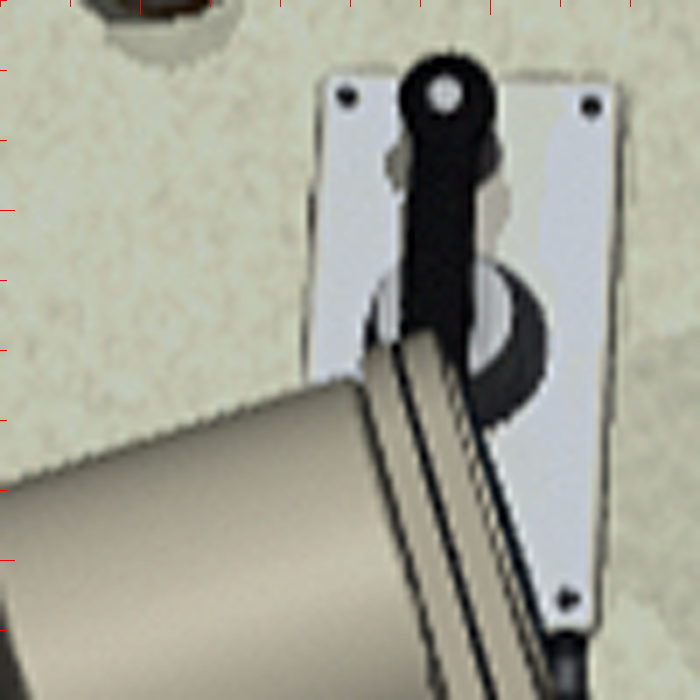

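```bash
python3 - <<'E'
from h import *
from rig import manip as m
o=list(down(-np.pi/2))
m.move_to([.40,.13,.26],o);st(m)
c=wshot(m,"w17");print(w2p(c,[.479,.13,.124]),w2p(c,[.479,.13,.109]))
u,v=w2p(c,[.479,.13,.124]).astype(int)
crop(c,"w17a.png",u-70,max(v-60,0),u+70,v+60,5)
E
```

```text
t 45.17 p [0.4    0.13   0.2599] w 0.0499 F [-0.5 -1.2  0.2] j [ 0.29  0.11  2.05 -0.    0.98  1.86]
[278.79439583 111.07776574] [278.78949533 111.04354256]
```

View pics/w17a.png

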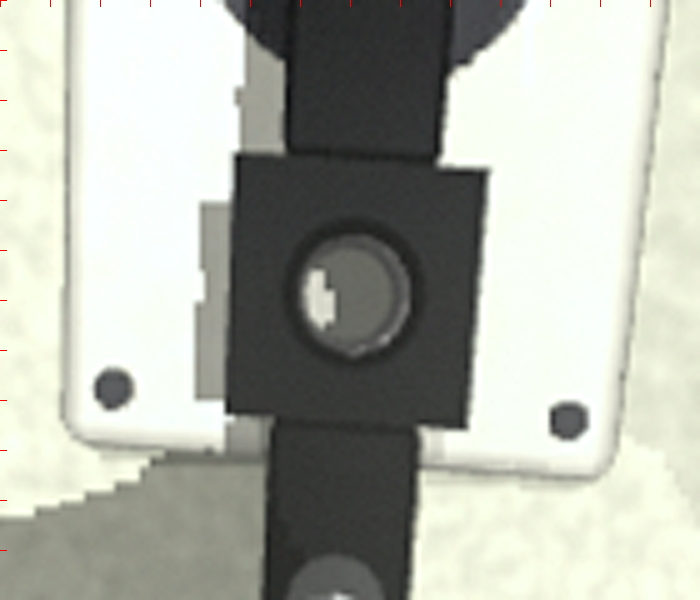

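View pics/w17.png

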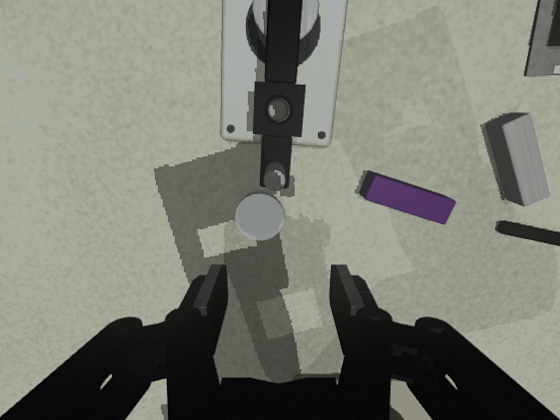

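```bash
python3 - <<'E'
from h import *
c=load("w17.pkl")
im=c["image"][88:132,256:300,::-1]
im=cv2.resize(im,None,fx=14,fy=14,interpolation=cv2.INTER_CUBIC);im=np.clip(im.astype(float)*2,0,255).astype(np.uint8)
# overlay predicted circles if aligned: centre fitted to arm top hole
cv2.imwrite("pics/w17b.png",im)
E
```

```text
(no output)
```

View pics/w17b.png

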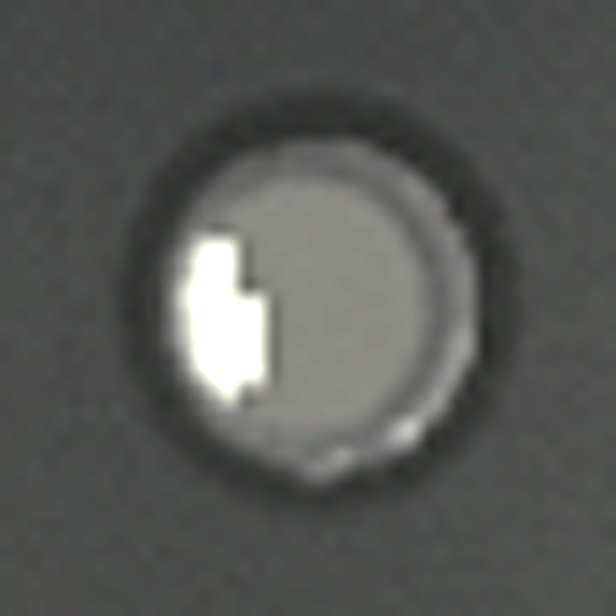

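```bash
python3 - <<'E'
from h import *
from rig import manip as m
H=np.array([.629,.1203]); r=.196
p1=np.radians(176.4); p2=p1-.0085
f=lambda ph:H+r*np.array([np.cos(ph),np.sin(ph)])
o1=list(down(p1-np.pi/2));o2=list(down(p2-np.pi/2))
m.move_to([*f(p1),.24],o1)
m.servo_line([*f(p1),.153],o1,rate=.15); m.command_gripper(0,25);st(m)
m.servo_line([*f(p2),.153],o2,rate=.02); m.hold(.3);st(m)
m.command_gripper(.05)
m.servo_line([*f(p2),.24],o2,rate=.2)
m.move_to([.40,.13,.26],list(down(-np.pi/2)));st(m)
c=wshot(m,"w18")
im=c["image"][88:132,256:300,::-1]
im=cv2.resize(im,None,fx=14,fy=14,interpolation=cv2.INTER_CUBIC);im=np.clip(im.astype(float)*2,0,255).astype(np.uint8)
cv2.imwrite("pics/w18b.png",im)
E
```

```text
t 48.96 p [0.4339 0.1327 0.1538] w 0.0147 F [-0.4 -0.1  6.3] j [ 0.27  0.33  2.07 -0.    0.73 -1.24]
t 49.51 p [0.4341 0.1345 0.1538] w 0.015 F [-2.   0.8  7.6] j [ 0.27  0.34  2.07  0.    0.73 -1.23]
t 53.12 p [0.4    0.13   0.2599] w 0.0498 F [-0.  -0.1  0.3] j [ 0.29  0.11  2.05 -0.    0.98  1.86]
```

View pics/w18b.png

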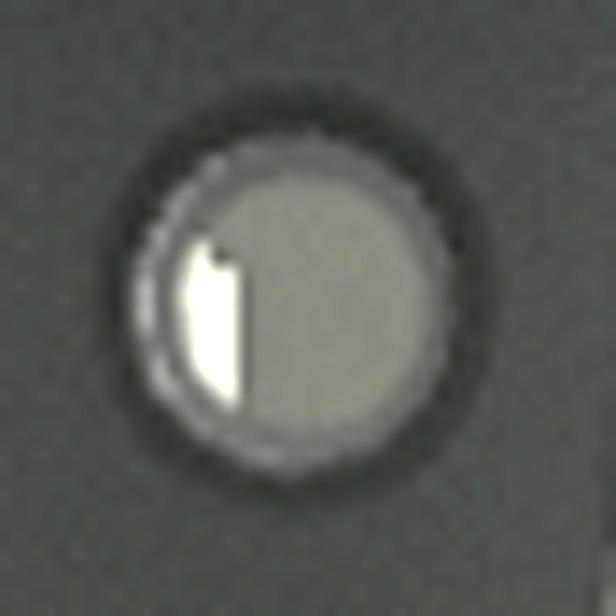

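```bash
python3 - <<'E'
from h import *
from rig import manip as m
c=load("w18.pkl");print("hole",p2w(c,256+300/14-.5,88+300/14-.5,.124))
o=list(down(-np.pi/2))
m.move_to([.40,.08,.3],o); m.move_to([.586,-.024,.236],o); m.command_gripper(.07); c=wshot(m,"w19"); st(m)
u,v=w2p(c,[.666,-.024,.1]).astype(int);print(u,v)
im=c["image"][v-40:v+40,u-40:u+40,::-1]
im=cv2.resize(im,None,fx=7,fy=7,interpolation=cv2.INTER_CUBIC);im=np.clip(im.astype(float)*2,0,255).astype(np.uint8)
cv2.imwrite("pics/w19b.png",im)
E
```

```text
hole [0.48049506 0.13139901 0.124     ]
t 54.82 p [ 0.5859 -0.0236  0.2367] w 0.0698 F [-0.2  0.5 -1.2] j [-0.06  0.39  1.73  0.    1.02  1.51]
279 109
```

View pics/w19b.png

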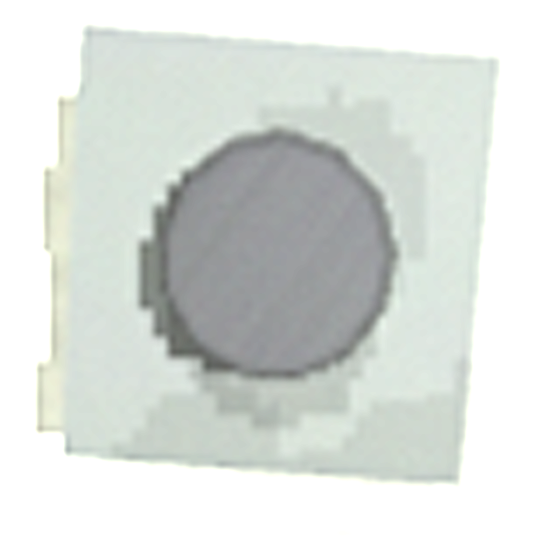

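View pics/w19.png

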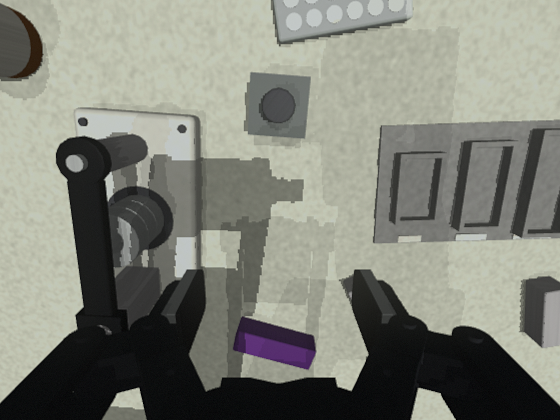

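```bash
python3 - <<'E'
from h import *
from rig import manip as m
c=load("w19.pkl");P=p2w(c,278.5,104.9,.1);print("pin",P)
o=list(down(-np.pi/2))
x,y=P[0]-.0015,P[1]   # camera bias small
m.move_to([x,y,.2],o); m.servo_line([x,y,.096],o,rate=.1);st(m)
m.command_gripper(.0,60);st(m)
print("pick",x,y)
m.servo_line([x,y,.26],o,rate=.15);st(m);wshot(m,"w20")
E
```

```text
pin [ 0.669388   -0.02314888  0.1       ]
t 56.46 p [ 0.6684 -0.0232  0.0968] w 0.0697 F [-0.4 -1.   0.9] j [-0.05  0.68  1.61  0.    0.86  1.52]
t 56.94 p [ 0.6682 -0.0232  0.0967] w 0.0245 F [-0.9 -1.   5.6] j [-0.05  0.68  1.61  0.    0.86  1.52]
pick 0.6678879966861662 -0.023148879573254434
t 58.18 p [ 0.6672 -0.0231  0.2587] w 0.0244 F [ 0.3  0.4 -1.2] j [-0.05  0.48  1.52  0.    1.14  1.52]
```

View pics/w20.png

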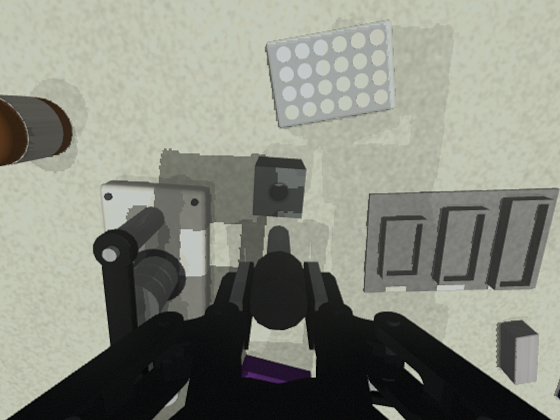

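```bash
python3 - <<'E'
from h import *
from rig import manip as m
o=list(down(-np.pi/2))
x,y=.4793,.1312
m.servo_line([.667,-.023,.29],o,rate=.2)
m.move_to([x,y,.29],o);m.servo_line([x,y,.235],o,rate=.15);m.hold(.2);wshot(m,"w21");st(m)
E
```

```text
t 60.26 p [0.48   0.1313 0.2359] w 0.0244 F [-0.7  0.2 -1.2] j [ 0.24  0.26  1.92 -0.    0.96  1.81]
```

View pics/w21.png

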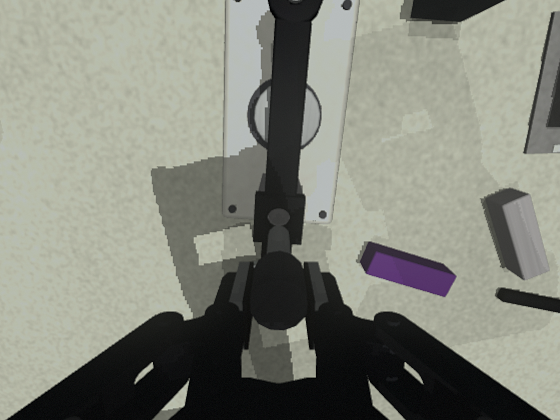

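```bash
python3 - <<'E'
from h import *
from rig import manip as m
o=list(down(-np.pi/2))
x,y=.4790,.1312
for z in [.222,.214,.208,.202,.196,.190,.184,.178,.172,.166,.160]:
    m.servo_line([x,y,z],o,rate=.05); F=m.get_contact_force(); p=m.get_position(); print(np.round(p,4),np.round(F,1))
    if F[2]>12 or np.hypot(F[0],F[1])>12: print("stop");break
wshot(m,"w22")
E
```

```text
[0.4787 0.1312 0.2215] [ 0.8  1.  -2.1]
[0.4787 0.1311 0.2136] [-0.6  1.  -1.2]
[0.4788 0.1311 0.2076] [ 0.1  0.6 -0.6]
[0.4787 0.1311 0.2016] [ 0.1 -0.7 -0.9]
[0.4787 0.1311 0.1956] [-0.2 -0.9 -2.1]
[0.4787 0.1311 0.1896] [-0.1  0.  -0.8]
[0.4787 0.1311 0.1836] [-0.4  0.3 -1.2]
[0.4787 0.1311 0.1776] [ 0.2 -0.2 -0.6]
[0.4787 0.1311 0.1716] [ 0.6 -0.4 -0.4]
[0.4787 0.1311 0.1656] [ 0.4  0.7 -1.1]
[0.4787 0.1311 0.1596] [ 0.5  0.6 -1. ]
```

View pics/w22.png

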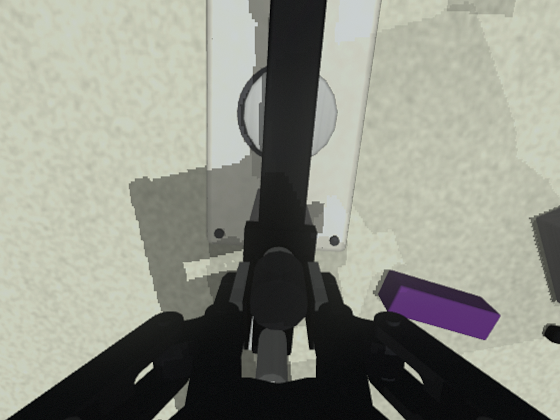

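Force-free entry. Push down until the head seats.

```bash
python3 - <<'E'
from h import *
from rig import manip as m
o=list(down(-np.pi/2))
x,y=.4790,.1312
for z in [.156,.154,.153,.152,.151,.150,.149,.148]:
    m.servo_line([x,y,z],o,rate=.03); F=m.get_contact_force(); p=m.get_position(); print(np.round(p,4),np.round(F,1))
    if F[2]>8 or np.hypot(F[0],F[1])>12: print("stop");break
m.command_gripper(.06); m.hold(.2); st(m)
m.servo_line([x,y,.25],o,rate=.2)
m.move_to([.40,.10,.27],o); c=wshot(m,"w23"); st(m)
m.move_to([.45,-.24,.3],o); tshot(m,"t23");tshot(m,"s23","scene");wshot(m,"w24")
crop(load("t23.pkl"),"t23a.png",200,170,300,270,6)
E
```

```text
[0.4788 0.1312 0.1558] [-1.2 -0.2 -1.2]
[0.4789 0.1312 0.1539] [ 0.2 -0.2 -0.6]
[0.479  0.1312 0.153 ] [-0.1 -0.8 -1.4]
[0.479  0.1312 0.1519] [ 0.1  0.3 -1.3]
[0.4789 0.1312 0.1509] [-0.8  0.5 -1.4]
[0.4792 0.1313 0.1506] [-2.2 -0.5  5.7]
[0.4792 0.1314 0.1504] [-6.  -0.  16.5]
stop
t 65.84 p [0.479  0.1312 0.1489] w 0.0602 F [-0.3  0.4  1.4] j [ 0.24  0.4   1.98 -0.    0.76  1.81]
t 66.99 p [0.4    0.1    0.2693] w 0.0599 F [-0.1 -0.6  0.1] j [0.22 0.08 2.06 0.   1.01 1.79]
```

View pics/w23.png

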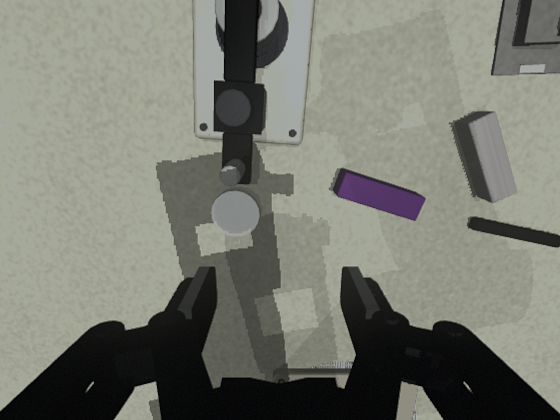

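View pics/t23a.png

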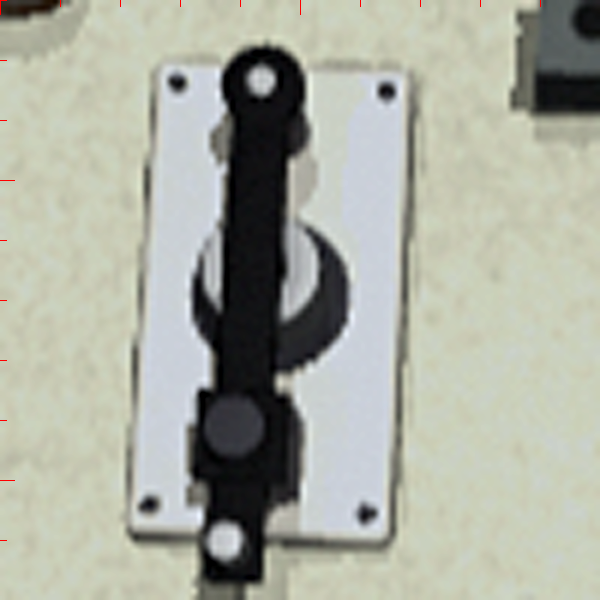

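View pics/w24.png

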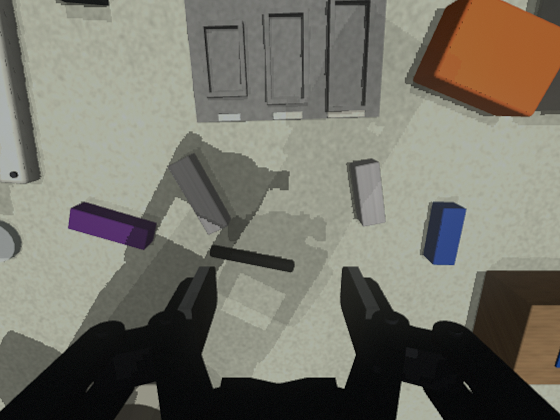

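View pics/t23.png

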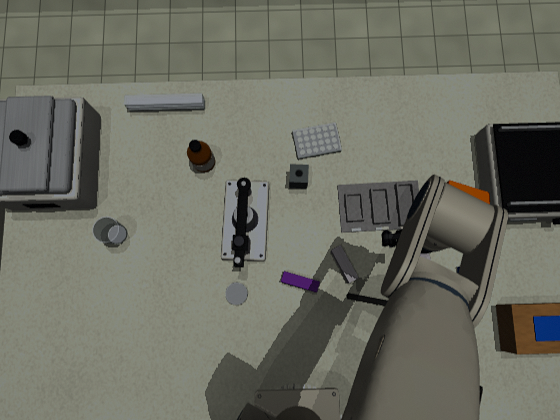

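```bash
python3 - <<'E'
from h import *
c=load("w24.pkl")
crop(c,"w24a.png",160,120,400,250,3)
crop(c,"w24b.png",180,0,400,130,3)
E
```

```text
(no output)
```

View pics/w24a.png

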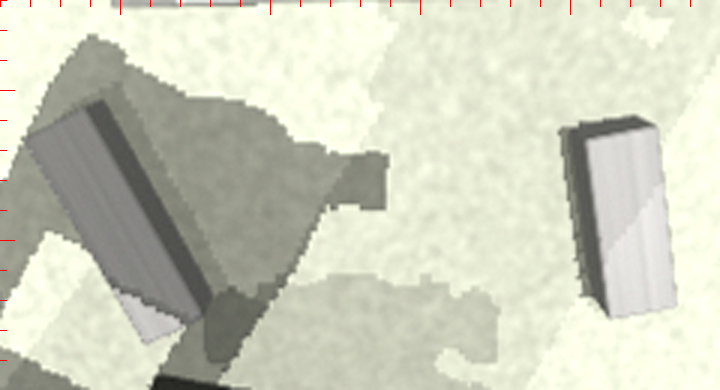

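View pics/w24b.png

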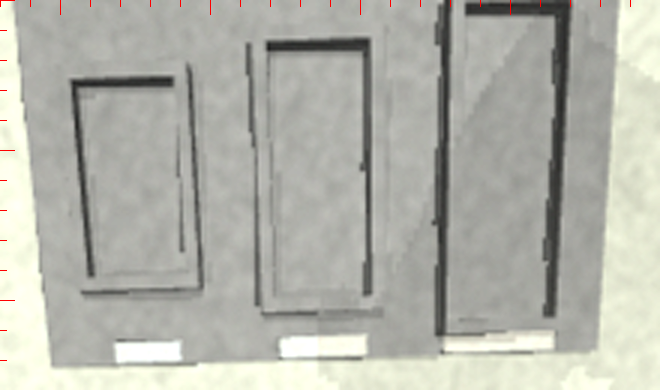

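```bash
python3 - <<'E'
from h import *
c=load("w24.pkl")
f=lambda q,z,o:p2w(c,o[0]+q[0]/3-.3,o[1]+q[1]/3-.3,z)
for n,qs in dict(L=[(85,103),(27,143),(148,343),(205,318)],Rr=[(657,126),(585,139),(610,318),(676,306)]).items():
    l=[f(q,.032,(160,120)) for q in qs]
    d=l[0]+l[1]-l[2]-l[3];print(n,np.mean(l,0),[round(float(np.linalg.norm(l[i]-l[(i+1)%4])),4) for i in range(4)],np.degrees(np.arctan2(d[1],d[0])))
for n,qs,z in [("shortfl",[(78,85),(174,85),(182,270),(93,275)],.007),("midfl",[(268,50),(366,50),(368,293),(272,296)],.007),("longfl",[(466,14),(560,14),(546,316),(452,318)],.007),("midrim",[(249,38),(388,36),(383,312),(260,312)],.02)]:
    l=[f(q,z,(180,0)) for q in qs];d=l[0]+l[1]-l[2]-l[3]
    print(n,np.mean(l,0),[round(float(np.linalg.norm(l[i]-l[(i+1)%4])),4) for i in range(4)],np.degrees(np.arctan2(d[1],d[0])))
E
```

```text
L [ 0.42758995 -0.13965028  0.032     ] [0.0295, 0.0966, 0.0276, 0.1008] 26.10401824924554
Rr [ 0.43043729 -0.35258326  0.032     ] [0.0289, 0.0782, 0.0281, 0.0779] 11.819837698875988
shortfl [ 0.58536586 -0.17411551  0.007     ] [0.0363, 0.0654, 0.0357, 0.0672] 0.9668957522601112
midfl [ 0.58715507 -0.2467051   0.007     ] [0.0367, 0.0856, 0.0386, 0.0867] 1.2981758921015685
longfl [ 0.58884047 -0.31924604  0.007     ] [0.0348, 0.106, 0.038, 0.1068] 1.03307568185385
midrim [ 0.58418518 -0.24702993  0.02      ] [0.0502, 0.0943, 0.0482, 0.0937] 1.2495595672644007
```

```bash
python3 - <<'E'
from h import *
from rig import manip as m
a=np.radians(26.2-90);o=list(down(a))
x,y=.4260,-.1395
m.command_gripper(.05)
m.move_to([x,y,.15],o);wshot(m,"w25")
m.servo_line([x,y,.042],o,rate=.12);st(m)
m.command_gripper(0,60);st(m)
m.servo_line([x,y,.16],o,rate=.2);wshot(m,"w26");st(m)
# hover
o2=list(down(np.radians(1.4-90)))
m.move_to([.52,-.317,.2],o2);wshot(m,"w27");st(m)
E
```

```text
t 70.57 p [ 0.4265 -0.1397  0.0425] w 0.0497 F [ 0.4 -0.9  0.4] j [-0.34  0.56  2.11 -0.    0.47  0.77]
t 70.9 p [ 0.4265 -0.1397  0.043 ] w 0.0283 F [-0.7  0.1  8. ] j [-0.34  0.56  2.11 -0.    0.47  0.77]
t 71.69 p [ 0.4251 -0.1392  0.159 ] w 0.0285 F [-0.4  1.1 -2.6] j [-0.34  0.32  2.08 -0.    0.75  0.77]
t 72.58 p [ 0.5186 -0.3151  0.1985] w 0.0286 F [-0.   0.3 -2.9] j [-0.57  0.46  1.71  0.    0.97  0.98]
```

View pics/w26.png

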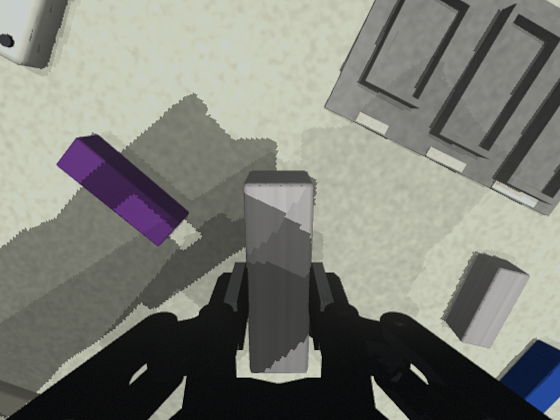

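View pics/w27.png

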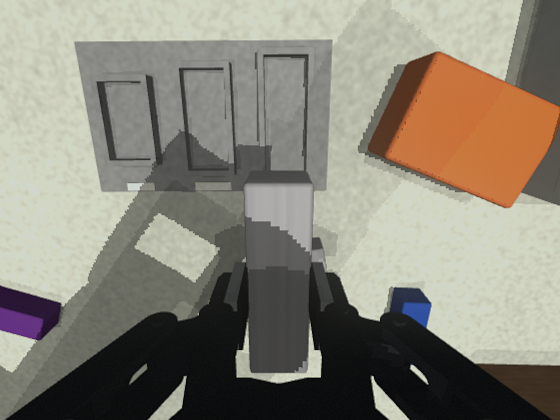

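```bash
python3 - <<'E'
from h import *
c=load("w27.pkl"); T=np.eye(4)
l=[p2w(c,*q,.1985-.011) for q in [(246,184),(311,184),(308,372),(250,372)]]
print(np.mean(l,0),[round(float(np.linalg.norm(l[i]-l[(i+1)%4])),4) for i in range(4)])
crop(c,"w27a.png",70,30,340,200,3)
E
```

```text
[ 0.52023458 -0.3155448   0.1875    ] [0.0269, 0.0975, 0.0295, 0.0976]
```

View pics/w27a.png

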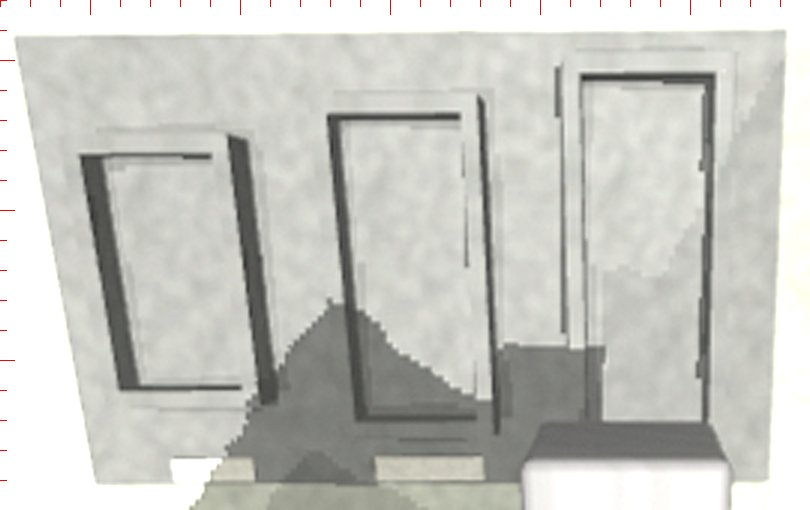

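```bash
python3 - <<'E'
from h import *
c=load("w27.pkl"); P=c["cam_to_world"][:3,3];print(P)
f=lambda x,y,z:p2w(c,70+x/3-.3,30+y/3-.3,z)
print("long far L/R",f(580,73,.02),f(714,73,.02))
print("long near L/R",f(586,420,.02),f(705,420,.02))
print("mid", f(328,115,.02),f(478,95,.02),f(356,418,.02),f(497,432,.02))
print("rack",f(15,37,.007),f(785,30,.007),f(96,483,.007),f(768,481,.007))
print("rack",f(15,37,.02),f(785,30,.02),f(96,483,.02),f(768,481,.02))
E
```

```text
[ 0.59838665 -0.31381833  0.31828782]
long far L/R [ 0.64208759 -0.2987881   0.02      ] [ 0.64302142 -0.33618955  0.02      ]
long near L/R [ 0.54462785 -0.30171025  0.02      ] [ 0.54559794 -0.3386592   0.02      ]
mid [ 0.62955675 -0.227594    0.02      ] [ 0.63577658 -0.27017037  0.02      ] [ 0.5433768  -0.23023244  0.02      ] [ 0.54013174 -0.27399271  0.02      ]
rack [ 0.64932584 -0.13474956  0.007     ] [ 0.65665037 -0.35697018  0.007     ] [ 0.51699552 -0.13895546  0.007     ] [ 0.52357895 -0.36158817  0.007     ]
rack [ 0.64719852 -0.14222783  0.02      ] [ 0.65421716 -0.35516807  0.02      ] [ 0.52039457 -0.14625808  0.02      ] [ 0.52670307 -0.35959321  0.02      ]
```

```bash
python3 - <<'E'
from h import *
from rig import manip as m
o=list(down(np.radians(1.8-90)))
x,y=.586,-.3193
m.move_to([x,y,.14],o);m.servo_line([x,y,.085],o,rate=.12);wshot(m,"w28")
for z in (.072,.066,.062,.058,.055,.053,.052):
    m.servo_line([x,y,z],o,rate=.04); F=m.get_contact_force();print(np.round(m.get_position(),4),np.round(F,1))
    if F[2]>6: print("stop");break
E
```

```text
[ 0.5858 -0.3192  0.0716] [ 0.6  0.7 -2.5]
[ 0.5858 -0.3192  0.0656] [-0.1 -0.2 -2.6]
[ 0.5858 -0.3192  0.0617] [-1.2  0.3 -2.6]
[ 0.5858 -0.3192  0.0576] [ 0.3  0.5 -2. ]
[ 0.5858 -0.3192  0.0547] [-0.1  0.4 -2.2]
[ 0.5859 -0.3193  0.0529] [-0.9 -0.2 -2.4]
[ 0.586  -0.3193  0.052 ] [-0.8  1.  -2.1]
```

View pics/w28.png

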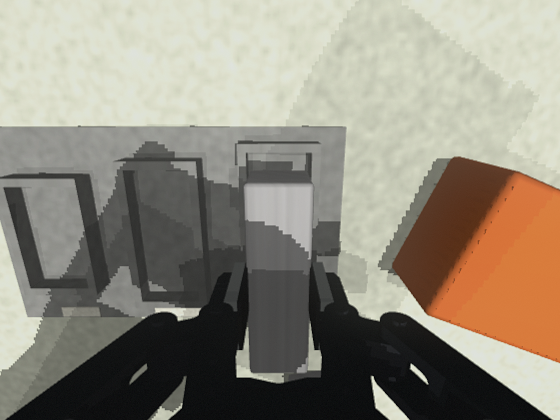

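```bash
python3 - <<'E'
from h import *
from rig import manip as m
o=list(down(np.radians(1.8-90)))
x,y=.586,-.3193
m.servo_line([x,y,.0505],o,rate=.03);st(m)
m.command_gripper(.05);m.servo_line([x,y,.16],o,rate=.2)
m.move_to([.50,-.30,.25],o);wshot(m,"w29");st(m)
crop(load("w29.pkl"),"w29a.png",130,40,400,240,3)
E
```

```text
t 75.96 p [ 0.5859 -0.3193  0.0504] w 0.0284 F [ 0.6 -0.3 -2.6] j [-0.52  0.74  1.62 -0.    0.78  1.02]
t 77.62 p [ 0.5003 -0.2999  0.2483] w 0.0503 F [ 0.2 -0.7 -0.2] j [-0.56  0.37  1.73  0.    1.05  0.98]
```

View pics/w29.png

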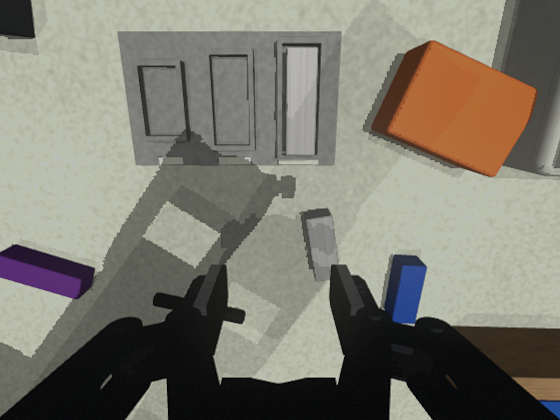

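View pics/w29a.png

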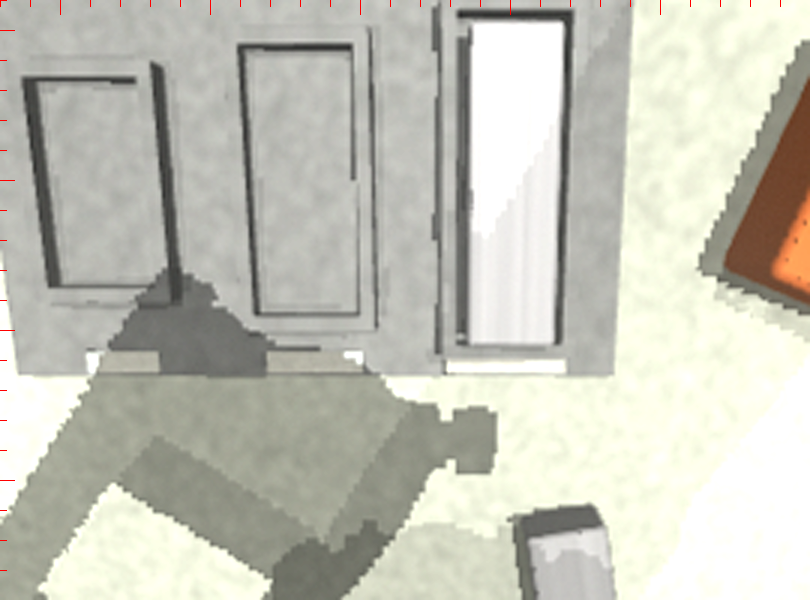

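```bash
python3 - <<'E'
from h import *
from rig import manip as m
c=load("w29.pkl");qs=[(330.5,215),(306,219),(315.5,280),(339,276)]
l=[p2w(c,*q,.032) for q in qs];d=l[0]+l[1]-l[2]-l[3]
print(np.mean(l,0),[round(float(np.linalg.norm(l[i]-l[(i+1)%4])),4) for i in range(4)],np.degrees(np.arctan2(d[1],d[0])))
x,y=.4285,-.3535;o=list(down(np.radians(11.2-90)))
m.move_to([x,y,.15],o);wshot(m,"w30")
m.servo_line([x,y,.042],o,rate=.12)
m.command_gripper(0,60);st(m)
m.servo_line([x,y,.16],o,rate=.2);wshot(m,"w31")
o=list(down(np.radians(1.8-90)))
x,y=.584,-.2477
m.move_to([x-.05,y,.2],o); m.move_to([x,y,.14],o);m.servo_line([x,y,.085],o,rate=.12);m.hold(.2);wshot(m,"w32");st(m)
E
```

```text
[ 0.43156504 -0.35245519  0.032     ] [0.0272, 0.077, 0.0279, 0.0764] 11.902226468603756
t 79.63 p [ 0.429  -0.354   0.0431] w 0.0285 F [-1.   0.8  5.5] j [-0.71  0.64  1.88 -0.    0.61  0.66]
t 82.36 p [ 0.5845 -0.2479  0.0859] w 0.0283 F [-0.6 -0.4 -0.8] j [-0.42  0.65  1.69 -0.    0.79  1.12]
```

View pics/w30.png

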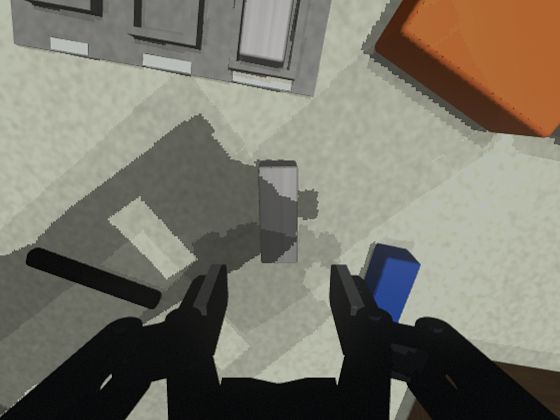

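View pics/w32.png

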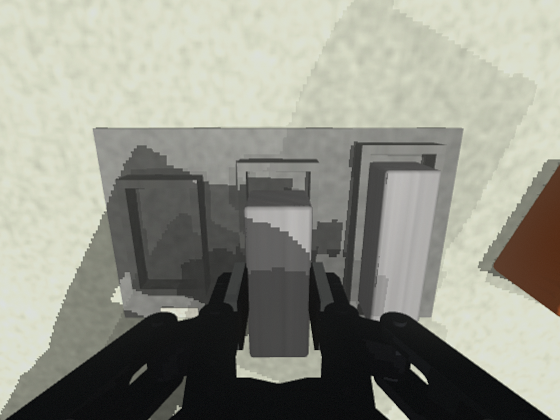

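```bash
python3 - <<'E'
from h import *
from rig import manip as m
o=list(down(np.radians(1.8-90)))
x,y=.584,-.2477
ok=True
for z in (.072,.066,.062,.058,.055,.053,.0505):
    m.servo_line([x,y,z],o,rate=.04); F=m.get_contact_force();print(np.round(m.get_position(),4),np.round(F,1))
    if F[2]>6: print("stop");ok=False;break
if ok:
    m.command_gripper(.048);m.servo_line([x,y,.16],o,rate=.2)
    m.move_to([.50,-.25,.25],o);wshot(m,"w33");st(m)
    m.set_joints([-1.133, 0.423, 1.63, 0, 1.089, -0.019]);tshot(m,"t33");tshot(m,"s33","scene");st(m)
E
```

```text
[ 0.5838 -0.2476  0.0715] [-0.4 -0.1 -1. ]
[ 0.5838 -0.2476  0.0656] [ 0.6  0.6 -1.8]
[ 0.5838 -0.2476  0.0617] [ 0.7 -0.4 -1.3]
[ 0.5838 -0.2476  0.0577] [ 0.6 -0.3 -1.7]
[ 0.5838 -0.2476  0.0548] [-0.4 -0.6 -1.2]
[ 0.584  -0.2476  0.0529] [-0.3  0.4 -0.6]
[ 0.5839 -0.2477  0.0504] [-0.2  0.2 -3.3]
t 86.02 p [ 0.5003 -0.2498  0.2483] w 0.0479 F [ 0.5 -0.4 -0.6] j [-0.48  0.33  1.78  0.    1.03  1.05]
t 87.54 p [ 0.2767 -0.5601  0.2531] w 0.0478 F [-0.2  0.5 -0.2] j [-1.13  0.42  1.63  0.    1.09 -0.02]
```

View pics/w33.png

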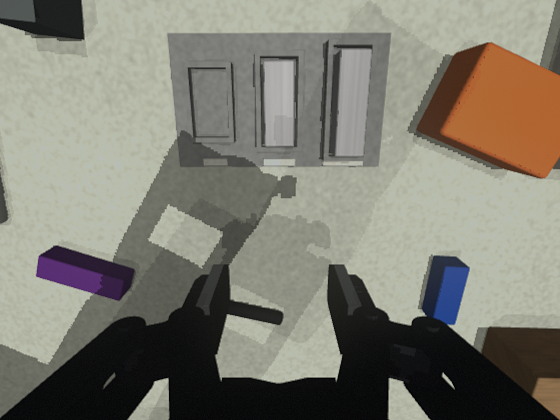

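View pics/t33.png

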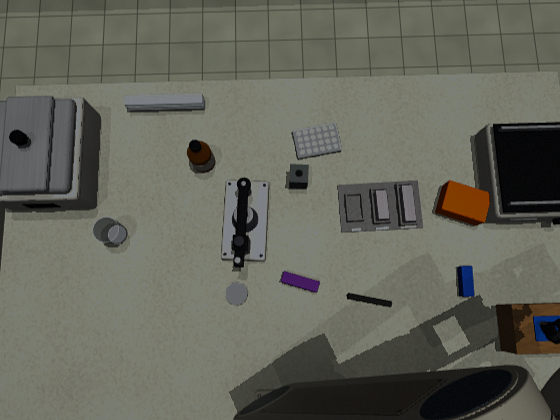

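View pics/s33.png

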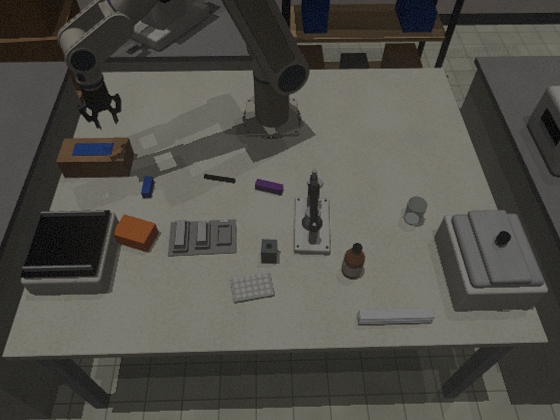

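```bash
python3 - <<'E'
from h import *
a=load("t33.pkl");crop(a,"t33a.png",330,170,430,240,7);crop(load("s33.pkl"),"s33a.png",160,160,340,265,4)
b=load("top0.pkl")
d=np.abs(a["image"].astype(int)-b["image"]).max(2)>40
n,_,s,c=cv2.connectedComponentsWithStats(d.astype(np.uint8))
print([(s[i,4],c[i].round().tolist()) for i in range(1,n) if s[i,4]>8])
E
```

```text
[(np.int32(1518), [206.0, 201.0]), (np.int32(277), [406.0, 205.0]), (np.int32(226), [380.0, 206.0]), (np.int32(28), [235.0, 215.0]), (np.int32(17), [242.0, 214.0]), (np.int32(267), [239.0, 241.0]), (np.int32(44), [302.0, 242.0]), (np.int32(22), [308.0, 234.0]), (np.int32(158), [418.0, 263.0]), (np.int32(116), [339.0, 267.0]), (np.int32(166), [238.0, 262.0]), (np.int32(39), [198.0, 265.0]), (np.int32(25), [189.0, 261.0]), (np.int32(49), [170.0, 280.0]), (np.int32(30), [161.0, 276.0]), (np.int32(34), [532.0, 308.0]), (np.int32(229), [544.0, 333.0])]
```

View pics/t33a.png

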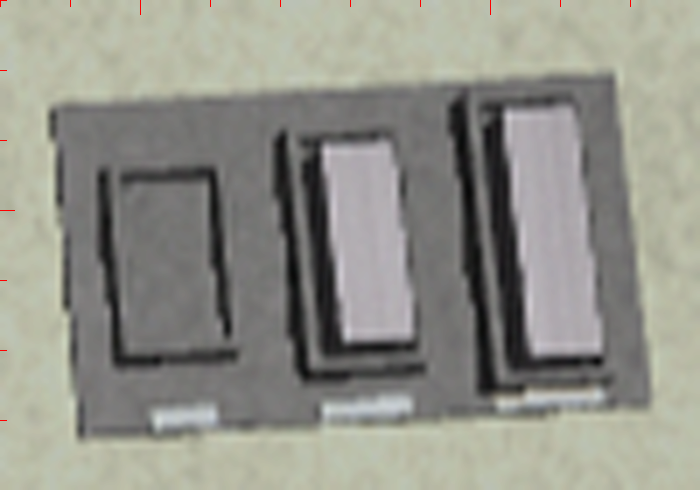

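View pics/s33a.png

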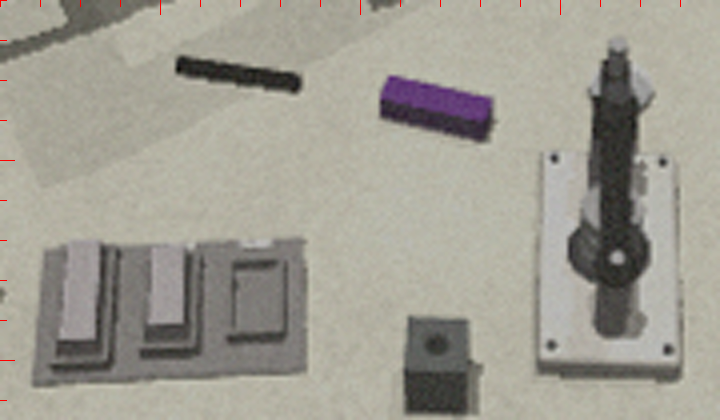

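```bash
python3 -c "
from rig import manip as m
m.sign_off();print(m.get_time())"
```

```text
the job is handed in; nothing more can be done
the job is handed in; nothing more can be done
```

The job is done and handed in; the clock read 87.5 s of the 210 s allowed at my last reading.

- **Ring weights:** All three were on the bench and now lie stacked flat on the post. No contact force showed as they went on.
- **Keeper arm:** I swung it closed by its knob. The first camera check showed the holes about 1.3 mm out of line, so I nudged the arm back; the next check showed about 0.6 mm or less.
- **Retaining pin:** It went through both holes without resistance. The force then rose to about 16 N when the head met the arm, and the pictures show it seated.
- **Setting blocks:** I found the 100 mm and 80 mm blocks, and each lies flat in its own pocket. I saw no 60 mm block in any view, so its pocket is empty.
- **Other things:** Comparing the first and last top views showed changes only where the job was done, plus the robot's own gripper. The blue and purple look-alikes and the other bench items had not moved. I saw no sign of any piece being knocked aside.

One disagreement in my checks: the top and wrist cameras differed by 2–5 mm. I worked from averages and relative measurements, and every fit went in without a forced contact.

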